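Fetch the stamp block from behind the burnisher and the bottle

ROBOT

A 6-joint arm with a two-finger parallel gripper is mounted at the origin on a cart in front of the work surface, level with it; the furniture and walls round the work are solid. World frame = base frame: x ahead of the robot, y to its left, z up, the work surface at z = 0. Lengths are in m, angles in rad, forces in N, time in s.
With the tool pointing down it reaches from about 0.375 to 0.9 m from the base axis. Payload 3.1 kg.
Tool frame: the origin (TCP) lies on the centre line of the jaws, within the pads' length; the fingertips stand 8 mm ahead of it and the grasp point (between the pads) lies 11 mm behind it (robot.tip_extent is the distance from the TCP to the fingertips, in m); y points along the fingers, z is the direction in which the jaws open and shut, and the axes are right-handed (so a half turn about y gives the same grasp; the last joint's range is limited). The gripper opens to 87 mm and grips with 3 to 60 N. Pads are 19 mm wide; open, the fingers measure 117 mm over their backs; the gripper's body (75 mm by 190 mm) begins 51 mm behind the grasp point.
Start: joints at [1.169, 0.527, 1.433, -0, 1.181, -0.178], TCP at [0.139, 0.609, 0.231] pointing down, gripper open.
Joint ranges: [-3.08, 3.08], [-0.75, 2.2], [0.22, 2.44], [-1.43, 4.57], [0, 2.65], [-2.85, 2.85]. Speed limits (rad/s): [2.79, 2.79, 3.14, 3.14, 3.14, 3.14].

INTERFACE

Orientations are given as a unit quaternion [x, y, z, w].
In Python, from rig import robot gives the robot as it stands.
- The arm moves only by the shell command python3 -m crank 'ROWS' [FORCE]. ROWS is JSON, a list that holds one entry, the list of rows, each a list of 7 numbers: the turn, a rotation vector about the tool's x, y, z in degrees, then the shift along the tool's x, y, z in m, then the opening in per cent of the stroke, from 0 (shut) to 100 (fully open). In form: [[[ax, ay, az, dx, dy, dz, gripper], ...]]. A call has exactly 5 rows; each row shifts and turns the commanded pose from where the row before left it, along the tool's axes as they then stand; what a row does not reach is not made up. A row lasts 1/8 s, in which the tool goes at most 62.5 mm and 10.7 degrees, less where a joint would pass 70% of its speed; a pose out of reach is approached as far as the arm can. A call with a gripper value outside its range is refused whole. The fingers move at their own pace and stop on an object; FORCE is the grip in N (left out, the last holds). Time passes only in rows, so rows that do not move let the fingers close, or fill a call up. It gives the time, the measured TCP pose, the force and the opening at its end, in the units of the state.
- robot.get_obs(): the state, without advancing time (a new reading comes with each control period).
- robot.camera(name): name is "side" or "top" or "wrist"; returns a dict with "img" (400x640x3 uint8, red, green, blue), "K" (3x3 intrinsics, pixels), "R" (3x3) and "t" (3): a world point X has camera coordinates R X + t; the wrist camera has in their place "T_tool_cam" (4x4, takes a point from camera to tool coordinates, whose origin is the TCP and whose axes are the tool frame's). Camera axes: x right, y down, z forward; pixel columns grow to the right and rows downward; lengths in m; the calibration is good to about 2 mm. A picture is of the moment at which its call begins: read the wrist's pose just before it. There is no depth.
- robot.hand_in(): hands the job in, once; it reports no verdict.
Trained networks look in a picture, given as the dict that the camera call returned (one of the last four; its "shot" number tells which), for a name from the list of things; names that differ only in an ending like _2 or _b are one class to them, and where a whole thing is asked for, a point or a joint stands for the part that bears it (a point fixed in the world has none). Each returns a list of dicts, best first, with "conf" (0 to 1); they miss things now and then, are a little off and sometimes report something else, mostly with a low value. They report only what shows in the picture. A call takes as long as a camera call. They do not tell look-alikes from the thing itself.
- robot.spot_in(picture, thing): "at" ([row, column] in pixels, amid what is visible of it).
The state is a dict: "time": time; "q": joint angles; "joint_velocities": joint speeds; "joint_torque": joint torques, N m; "position": TCP position; "tool_rot": TCP orientation; "ft_force": force on the tool from outside, world axes, zero at the start; "moment": the same for the moment, N m; "grip_width": finger opening in m.
Only numpy, scipy, OpenCV 4.12 (cv2) and the standard library are available. Lean on these libraries where they do the work, as an engineer would, in place of code of your own. Each camera call takes 0.05 s, during which the arm holds its last target.

TASK

The wooden stamp block is wanted, but the tall burnisher and the glue bottle stand in front of it in the wooden caddy: stand them both in the grey side tray first, then fetch the stamp block and lay it flat in the middle of the steel bench block, lengthwise with it. Then put the burnisher and the glue bottle back in the caddy, each upright on the very spot where it stood at the start. Never tip over either of them, and leave the small tin and the awl lying where they are.

Things in the scene. Friction and masses are not known exactly. Their poses are not given: they have to be found in the camera images.
- caddy: open wooden tray, outside 176 (x) x 200 (y) x 26 mm high, walls 9 mm, inner floor 6 mm above its underside; fixed to the bench. Origin: centre of its underside; its -x side is the front (towards the robot). A low rib (16 mm above the bench) along x at y = 0 parts the two front bays, where the burnisher and the glue bottle stand about 90 mm apart, in either order; the stamp block lies behind them (+x), its long side along the caddy's y.
- side_tray: empty shallow grey metal tray, outside 200 (x) x 120 (y) x 20 mm high, walls 4 mm, inner floor 4 mm above its underside; fixed to the bench. Origin: centre of its underside. Stands left or right of the caddy.
- steel_top (a point): centre of the top face of the bare steel bench block, a plain grey block 110 (x) x 134 (y) x 58 mm high, fixed to the bench; axes are the block's, so y runs along its longer side and the top is 58 mm above the bench. Stands on the side that the tray does not.
- burnisher_mid (a point): centre, half-way up, of the dark turned wooden burnisher that stands upright (0.24 kg nominal): 198 mm tall, round about z; foot 60 mm across up to 99 mm above its underside, neck 26 mm across from 99 to 153 mm, rounded head 54 mm across from 153 to 198 mm (widest at about 175 to 190 mm; can be gripped there from above). z is its upward axis.
- glue_mid (a point): centre, half-way up, of the yellow glue bottle with a red pointed nozzle that stands upright (0.06 kg nominal): 123 mm tall, round about z; body 38 mm across up to 95 mm above its underside (straight side up to about 68 mm, then a shoulder), nozzle 16 mm across above. z is its upward axis.
- stamp_mid (a point): centre, half-way up, of the brown wooden stamp block (0.09 kg nominal), a box 40 (x) x 75 (y) x 34 mm high (z), lying on the caddy's floor; y runs along its length.
- pin_tin: small dark green flat tin, shut, 69 (x) x 97 (y) x 24 mm high, loose on the bench in front of the caddy; a bystander. Origin: centre of its underside.
- awl: small awl with a pale wooden handle, 150 mm long (y), 27 mm thick, loose on the bench in front of the caddy; a bystander. Origin: centre of its length, at its underside.
Things that resemble listed ones, but are neither listed nor needed, are in the scene too. Leave any turquoise or yellow look-alike of the part that bears stamp_mid alone. There is more than one size of the part that bears burnisher_mid; the job needs the smaller.

How it is judged:
On the way, in this order (a step that is already met when the one before it is completed fails the run):
1. burnisher and glue bottle both stand upright in the side tray while the stamp block is still in the caddy (angle between each of burnisher_mid, glue_mid's own z axis and vertical below 0.12 rad and x of burnisher_mid in the frame of side_tray between -0.085 and 0.085 m and y of burnisher_mid in the frame of side_tray between -0.047 and 0.047 m and z of burnisher_mid in the frame of side_tray below 0.109 m and x of glue_mid in the frame of side_tray between -0.085 and 0.085 m and y of glue_mid in the frame of side_tray between -0.047 and 0.047 m and z of glue_mid in the frame of side_tray below 0.0715 m and distance of stamp_mid from where it was at the start of the episode below 0.04 m), for 0.2 s.
2. stamp block lies on the steel block, with the burnisher and the glue bottle still in the tray (z of stamp_mid in the frame of steel_top between 0.012 and 0.021 m and horizontal distance between stamp_mid and steel_top below 0.015 m and angle between stamp_mid's own z axis and vertical below 0.1 rad and angle between the y axis of stamp_mid and the y axis of steel_top, either way round below 0.17 rad and angle between each of burnisher_mid, glue_mid's own z axis and vertical below 0.12 rad and x of burnisher_mid in the frame of side_tray between -0.085 and 0.085 m and y of burnisher_mid in the frame of side_tray between -0.047 and 0.047 m and z of burnisher_mid in the frame of side_tray below 0.109 m and x of glue_mid in the frame of side_tray between -0.085 and 0.085 m and y of glue_mid in the frame of side_tray between -0.047 and 0.047 m and z of glue_mid in the frame of side_tray below 0.0715 m), for 0.2 s.
At the end, for the whole second after the job is handed in: Stamp block flat on the steel block, centre within 15 mm of the centre of its top, lengthwise within 0.17 rad; burnisher and glue bottle upright (0.12 rad) in the caddy, each within 15 mm of where it stood at the start; all at rest (z of stamp_mid in the frame of steel_top between 0.012 and 0.021 m and horizontal distance between stamp_mid and steel_top below 0.015 m and angle between stamp_mid's own z axis and vertical below 0.1 rad and angle between the y axis of stamp_mid and the y axis of steel_top, either way round below 0.17 rad and distance of each of burnisher_mid, glue_mid from where it was at the start of the episode below 0.015 m and angle between each of burnisher_mid, glue_mid's own z axis and vertical below 0.12 rad and linear speed of each of burnisher, glue_bottle, stamp_block below 0.02 m/s); the robot touches nothing.
It fails at once if the burnisher is tipped over (angle between burnisher_mid's own z axis and vertical above 0.6 rad).
It fails at once if the glue bottle is tipped over (angle between glue_mid's own z axis and vertical above 0.6 rad).
It fails at once if the small tin is pushed away (more than 20 mm) (distance of pin_tin from where it was at the start of the episode above 0.02 m).
It fails at once if the awl is pushed away (more than 20 mm) (distance of awl from where it was at the start of the episode above 0.02 m).
It also fails if it takes over 131 s, if anything falls off the work surface, if the arm or the gripper's body presses on something with over 40 N, if the wrist force passes 120 N, or if a joint passes its speed limit or range.

## Working session

There is one attempt and no reset: what is moved stays moved. The work goes in short steps, Python scripts to look and compute and a shell command to move; the robot and the scene stay as the last step left them, time stands still between calls to the robot, and variables do not carry over. Pictures are saved under pics/ and viewed, and the job is handed in when it is done.

```bash
ls; mkdir -p pics; python3 - <<'E'
from rig import robot
import cv2
o=robot.get_obs();print({k:(v if not hasattr(v,'tolist') else v.tolist()) for k,v in o.items()}, robot.tip_extent)
for n in ["side","top","wrist"]:
    c=robot.camera(n);cv2.imwrite(f"pics/{n}0.png",c["img"][:,:,::-1]);print(n,{k:v for k,v in c.items() if k!="img"})
E
```

```text
pics
{'time': 0.0, 'q': [1.1684851995334649, 0.5284543397617631, 1.4339095383916547, -2.8631724381175666e-05, 1.18135339944079, -0.17847931187225544], 'joint_velocities': [-0.00026103047561427646, 0.00027974496984444625, -0.0007501530588002049, 0.0005579688284734399, 4.241770756548298e-05, 0.0001592649313571566], 'joint_torque': [-2.684867581592698e-05, -44.003695249557495, -17.659488916397095, 0.06336652440950274, 0.05800618208013475, -0.00016150418559846003], 'position': [0.13841405818039165, 0.6087535177588161, 0.22957655900936244], 'tool_rot': [0.7034055160461612, -0.07917364096944049, 0.07876141346229028, -0.7019607213519129], 'ft_force': [-0.19664538317340566, -0.16712857996306718, -0.17033945300239], 'moment': [-0.003451097600575389, -0.018972270047078296, -0.022613940664788352], 'grip_width': 0.0871821272419365} 0.008
side {'K': array([[397.39351715,   0.        , 306.37586462],
       [  0.        , 397.39351715, 204.63646731],
       [  0.        ,   0.        ,   1.        ]]), 'R': array([[ 0.97836904, -0.20684267,  0.00318438],
       [-0.08303725, -0.4067732 , -0.909747
[... 329 characters left out ...]
5567 ],
       [-0.98375971,  0.01318881, -0.17900526],
       [ 0.17930286,  0.02662429, -0.98343359]]), 't': array([0.04122812, 0.60091307, 1.14130882]), 'shot': 2}
wrist {'K': array([[335.10645009,   0.        , 317.44850679],
       [  0.        , 335.10645009, 201.61738087],
       [  0.        ,   0.        ,   1.        ]]), 'T_tool_cam': array([[-3.56544216e-04,  9.56515040e-01,  2.91682792e-01,
        -8.14917326e-02],
       [ 4.72956118e-04, -2.91682616e-01,  9.56515043e-01,
        -1.54071334e-01],
       [ 9.99999825e-01,  4.78993067e-04, -3.48391891e-04,
         3.22864722e-04],
       [ 0.00000000e+00,  0.00000000e+00,  0.00000000e+00,
         1.00000000e+00]]), 'shot': 3}
```

View pics/side0.png

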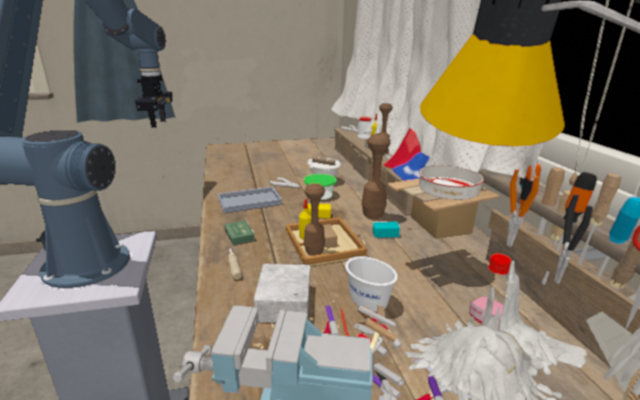

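View pics/top0.png

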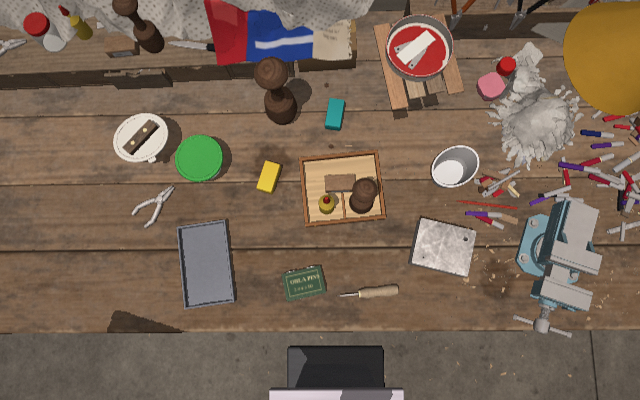

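View pics/wrist0.png

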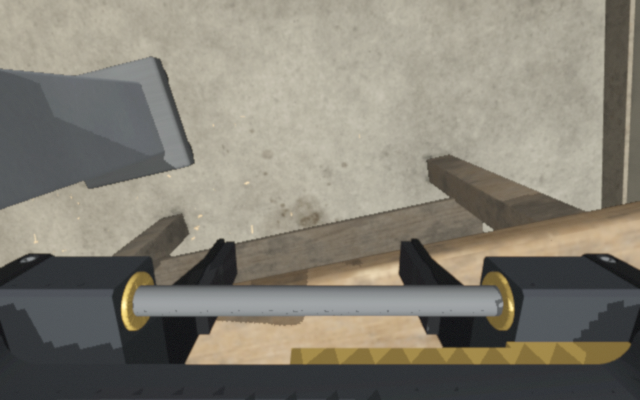

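```bash
python3 - <<'E'
from rig import robot
for n in ["side","top"]:
    c=robot.camera(n)
    for t in ["caddy","side_tray","steel_top","burnisher_mid","glue_mid","stamp_mid","pin_tin","awl"]:
        try: print(n,t,[([round(float(x)) for x in d["at"]],round(float(d["conf"]),2)) for d in robot.spot_in(c,t)])
        except Exception as e: print(n,t,e)
E
```

```text
side caddy [([244, 336], 0.82), ([227, 314], 0.24)]
side side_tray [([200, 247], 0.73)]
side steel_top [([293, 283], 0.62)]
side burnisher_mid [([185, 375], 0.86), ([229, 317], 0.58)]
side glue_mid [([221, 304], 0.55)]
side stamp_mid [([229, 384], 0.97), ([237, 329], 0.56), ([209, 324], 0.44)]
side pin_tin [([232, 237], 0.9), ([243, 334], 0.44), ([290, 282], 0.28)]
side awl [([269, 231], 0.49)]
top caddy [([195, 337], 0.88)]
top side_tray [([264, 201], 0.83)]
top steel_top [([249, 442], 0.89), ([264, 203], 0.74)]
top burnisher_mid [([92, 277], 0.57)]
top glue_mid [([204, 328], 0.71)]
top stamp_mid [([178, 269], 0.93), ([116, 334], 0.87), ([180, 342], 0.56)]
top pin_tin [([284, 300], 0.93), ([266, 203], 0.72)]
top awl [([292, 377], 0.82), ([248, 442], 0.25)]
```

The candidates in the top view:
- **Burnishers:** one in the caddy near (195,364) and a larger one behind at (92,277). I want the one in the caddy, which is smaller and stands in a front bay.
- **Stamps:** yellow (178,269), turquoise (116,334) and brown (182,340) in the caddy. I want the brown one.

I'll enlarge these to confirm.

```bash
python3 - <<'E'
import cv2
im=cv2.imread("pics/top0.png")
cv2.imwrite("pics/c1.png",cv2.resize(im[145:235,290:400],None,fx=7,fy=6.6,interpolation=cv2.INTER_CUBIC)[:600])
cv2.imwrite("pics/c2.png",cv2.resize(im[210:315,165:245],None,fx=5,fy=5,interpolation=cv2.INTER_CUBIC))
cv2.imwrite("pics/c3.png",cv2.resize(im[205:310,275:485],None,fx=3.8,fy=3.8,interpolation=cv2.INTER_CUBIC))
im=cv2.imread("pics/side0.png")
cv2.imwrite("pics/c4.png",cv2.resize(im[175:270,280:370],None,fx=6,fy=6,interpolation=cv2.INTER_CUBIC))
E
```

```text
(no output)
```

View pics/c1.png

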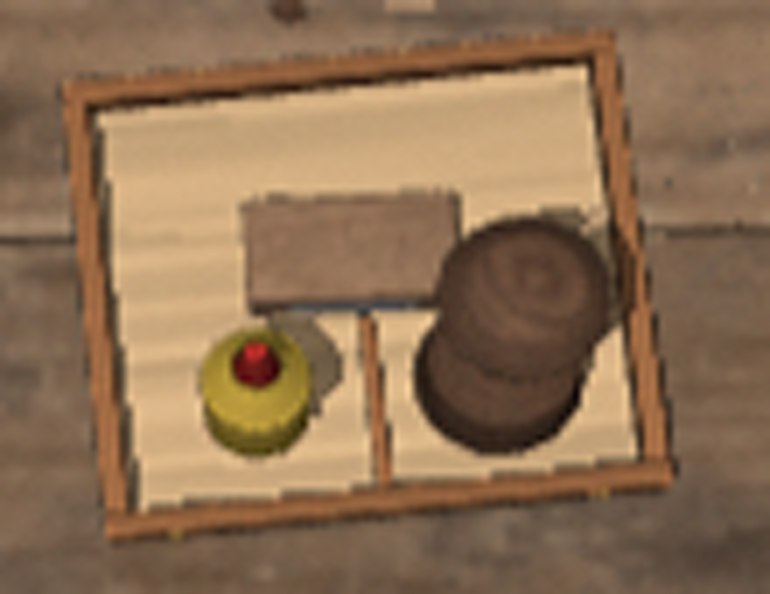

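View pics/c2.png

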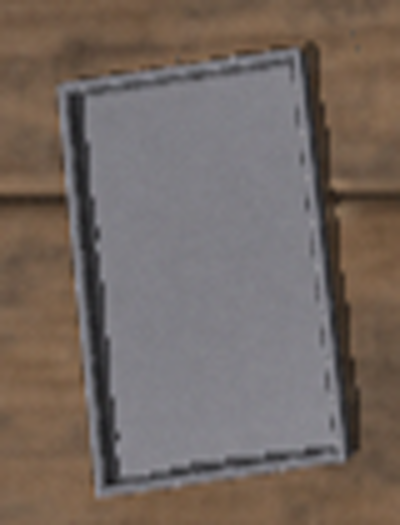

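View pics/c3.png

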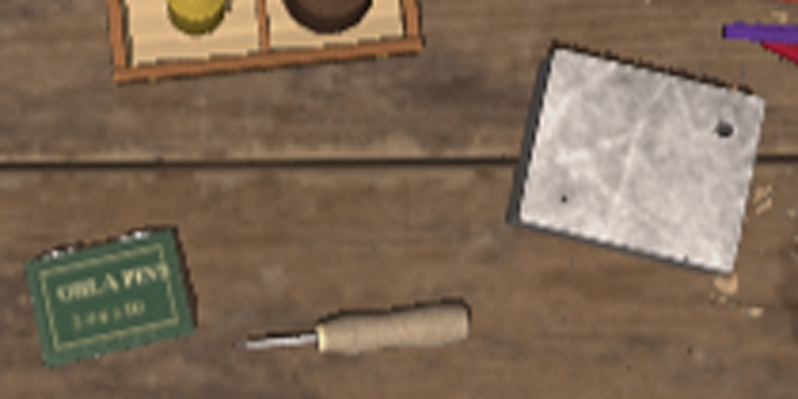

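View pics/c4.png

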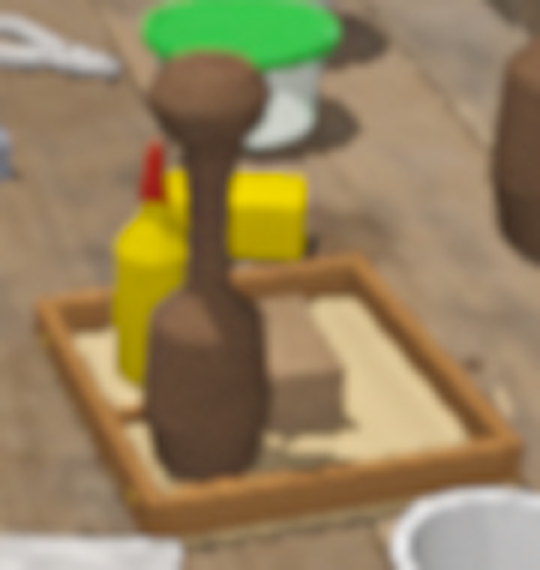

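The crops confirm it: the small burnisher stands in the right bay, the glue bottle in the left, and the brown stamp behind them at c1 (350,250). The tray is on the left and the steel block on the right. Next I'll work out the positions.

```bash
cat > h.py <<'E'
import numpy as np, cv2
from rig import robot
from scipy.optimize import least_squares
from scipy.spatial.transform import Rotation as Rn
def ray(c,uv,z):
    d=c["R"].T@np.linalg.inv(c["K"])@np.array([uv[0],uv[1],1.]);o=-c["R"].T@c["t"]
    return o+d*(z-o[2])/d[2]
def proj(c,P):
    p=(c["K"]@(c["R"]@np.asarray(P,float).reshape(-1,3).T+c["t"][:,None]));return (p[:2]/p[2]).T
def ring(x,y,z,r,n=48):
    a=np.linspace(0,2*np.pi,n);return np.c_[x+r*np.cos(a),y+r*np.sin(a),0*a+z]
def rect(c,uvs,L,W,z): # TL TR BR BL in top image => (+x,+y),(+x,-y),(-x,-y),(-x,+y)
    m=np.array([[L,W],[L,-W],[-L,-W],[-L,W]])/2
    def f(p):
        R=np.array([[np.cos(p[2]),-np.sin(p[2])],[np.sin(p[2]),np.cos(p[2])]])
        q=m@R.T+p[:2];return (proj(c,np.c_[q,np.full(4,z)])-uvs).ravel()
    s=least_squares(f,[.55,0,0]);return s.x,np.abs(s.fun).max()
E
python3 - <<'E'
from h import *
c=robot.camera("top")
c1=lambda a:(np.array(a)+.5)/[7,6.6]+[290,145]-.5
c2=lambda a:(np.array(a)+.5)/5+[165,210]-.5
c3=lambda a:(np.array(a)+.5)/3.8+[275,205]-.5
print("caddy",rect(c,c1([(63,85),(612,35),(672,480),(108,538)]),.176,.2,.026))
print("tray",rect(c,c2([(60,88),(305,47),(345,458),(100,493)]),.2,.12,.02))
print("steel",rect(c,c3([(556,45),(765,100),(732,272),(520,220)]),.11,.134,.058))
st=c1([(245,197),(458,192),(252,302)])
P=[ray(c,u,.040) for u in st];print("stamp corners",P, np.linalg.norm(P[1]-P[0]),np.linalg.norm(P[2]-P[0]),"mid",(P[1]+P[2])/2, "yaw",np.arctan2(-(P[0]-P[1])[0],(P[0]-P[1])[1]))
print("tin",rect(c,c3([(25,262),(175,228),(195,328),(48,365)]),.069,.097,.024))
print("awl",[ray(c,c3(u),.013) for u in [(247,344),(470,320)]])
# burnisher
def fitext(prof,tgt):
    def f(p):
        q=proj(c,np.vstack([ring(p[0],p[1],.006+z,r) for z,r in prof]))
        m=np.r_[q.min(0),q.max(0)];return [(a-b) for a,b in zip(m,tgt) if not np.isnan(b)]
    s=least_squares(f,[.55,0]);return s.x,s.fun
n=np.nan
t=np.r_[c1((440,215)),c1((610,382))]
print("head",fitext([(.175,.0265),(.183,.027),(.19,.026),(.198,.012)],t))
t=np.r_[c1((413,215)),c1((585,455))];t[1]=n
print("foot",fitext([(0,.03),(.09,.03)],t))
t=np.r_[c1((202,327)),c1((312,457))]; t[1]=n
print("glue",fitext([(0,.019),(.068,.019)],t), ray(c,c1((257,352)),.127))
E
```

```text
caddy (array([ 0.63020845, -0.02146854,  0.09095848]), np.float64(0.8721574636121261))
tray (array([0.44620947, 0.31503618, 0.13481629]), np.float64(0.7369855170644826))
steel (array([ 0.47855897, -0.2590794 , -0.25587478]), np.float64(0.6249455116711715))
stamp corners [array([0.6601837 , 0.01991677, 0.04      ]), array([ 0.66099073, -0.05511836,  0.04      ]), array([0.62012902, 0.01787751, 0.04      ])] 0.07503947363290134 0.04010655594506428 mid [ 0.64055987 -0.01862043  0.04      ] yaw 0.0107549761622531
tin (array([0.3981087 , 0.07301926, 0.21875839]), np.float64(1.030921901851741))
awl [array([ 0.36705954, -0.01296339,  0.013     ]), array([ 0.38090675, -0.15463979,  0.013     ])]
head (array([ 0.59121922, -0.06754154]), array([-0.47718206, -0.03136054,  0.47578637,  0.02680781]))
foot (array([ 0.59660036, -0.06605577]), array([-1.2063276 ,  1.11700586, -0.01177569]))
glue (array([0.58584198, 0.01606594]), array([-0.14132204,  0.14106866, -0.0008707 ])) [0.58555726 0.01535099 0.127     ]
```

```bash
cat >> h.py <<'E'
def go(x,y,z,yaw=None):
    """print tool-axis shift & turn to reach TCP (x,y,z); yaw = world angle of tool z (opening dir), mod pi, tool y straight down"""
    o=robot.get_obs();R=Rn.from_quat(o["tool_rot"]).as_matrix();p=np.array(o["position"])
    zy=np.arctan2(R[1,2],R[0,2])
    if yaw is None: yaw=zy
    d=(yaw-zy+np.pi/2)%np.pi-np.pi/2; a=zy+d
    zt=np.array([np.cos(a),np.sin(a),0]);yt=np.array([0,0,-1.]);xt=np.cross(yt,zt)
    Rt=np.c_[xt,yt,zt]
    rv=np.degrees(Rn.from_matrix(R.T@Rt).as_rotvec())
    D=np.array([x,y,z])-p
    print("t",round(o["time"],2),"pos",p.round(4),"yaw",round(zy,3),"q",np.round(o["q"],2),"grip",round(o["grip_width"],4),"ft",np.round(o["ft_force"],1))
    print("turn",rv.round(2),"shift cur axes",(R.T@D).round(4),"shift after turn",(Rt.T@D).round(4), "| tool x in world",Rt[:,0].round(3))
E
python3 -c "
from h import *
go(.593,-.067,.30,None); go(.593,-.067,.30,.09);go(.593,-.067,.30,1.66)"
```

```text
t 1.1 pos [0.1387 0.6094 0.2305] yaw 1.347 q [ 1.17  0.53  1.43 -0.    1.18 -0.18] grip 0.087 ft [-0.2 -0.1  0.1]
turn [ 0. -0. -0.] shift cur axes [ 0.5931 -0.0694 -0.5587] shift after turn [ 0.5931 -0.0695 -0.5587] | tool x in world [ 0.975 -0.222  0.   ]
t 1.1 pos [0.1387 0.6094 0.2305] yaw 1.347 q [ 1.17  0.53  1.43 -0.    1.18 -0.18] grip 0.087 ft [-0.2 -0.1  0.1]
turn [ 0.   72.02  0.  ] shift cur axes [ 0.5931 -0.0694 -0.5587] shift after turn [ 0.7145 -0.0695  0.3917] | tool x in world [ 0.09  -0.996  0.   ]
t 1.1 pos [0.1387 0.6094 0.2305] yaw 1.347 q [ 1.17  0.53  1.43 -0.    1.18 -0.18] grip 0.087 ft [-0.2 -0.1  0.1]
turn [  0.   -17.93  -0.  ] shift cur axes [ 0.5931 -0.0694 -0.5587] shift after turn [ 0.3923 -0.0695 -0.7142] | tool x in world [0.996 0.089 0.   ]
```

```bash
python3 -m crank '[[[0,0,0,0,-0.05,0,100],[0,-6.4,0,0,-0.03,0,100],[0,-6.4,0,0,0,0,100],[0,0,0,0.032,0,-0.048,100],[0,0,0,0.032,0,-0.048,100]]]'; python3 -m crank '[[[0,0,0,0.032,0,-0.048,100],[0,0,0,0.032,0,-0.048,100],[0,0,0,0.032,0,-0.048,100],[0,0,0,0.032,0,-0.048,100],[0,0,0,0.032,0,-0.048,100]]]';python3 -m crank '[[[0,0,0,0.032,0,-0.048,100],[0,0,0,0.032,0,-0.048,100],[0,0,0,0.032,0,-0.048,100],[0,0,0,0.032,0,-0.048,100],[0,0,0,0,0,0,100]]]'
python3 -c "
from h import *
go(.593,-.067,.30,np.pi/2)"
```

```text
time: 1.72
position: [0.203, 0.5125, 0.3105]
tool_rot: [-0.707, -0.001, 0.0, 0.707]
ft_force: [1.2, 0.5, 0.6]
grip_width: 0.087
time: 2.35
position: [0.3634, 0.2718, 0.3109]
tool_rot: [-0.707, -0.0, -0.0, 0.707]
ft_force: [0.4, 0.5, 0.8]
grip_width: 0.0872
time: 2.98
position: [0.4931, 0.0779, 0.3106]
tool_rot: [0.707, -0.001, 0.003, -0.707]
ft_force: [0.0, 0.7, -1.1]
grip_width: 0.0871
t 2.98 pos [0.4931 0.0779 0.3106] yaw 1.565 q [-0.07  0.26  1.64 -0.    1.24 -1.63] grip 0.0871 ft [ 0.   0.7 -1.1]
turn [ 0.05 -0.35  0.11] shift cur axes [ 0.1008  0.011  -0.1443] shift after turn [ 0.0999  0.0106 -0.1449] | tool x in world [ 1. -0.  0.]
```

```bash
python3 - <<'E'
from h import *
o=robot.get_obs();c=robot.camera("wrist");cv2.imwrite("pics/w1.png",c["img"][:,:,::-1])
import json
T=np.eye(4);T[:3,:3]=Rn.from_quat(o["tool_rot"]).as_matrix();T[:3,3]=o["position"]
np.save("w1T.npy",T@c["T_tool_cam"]);np.save("wK.npy",c["K"])
E
```

```text
(no output)
```

View pics/w1.png

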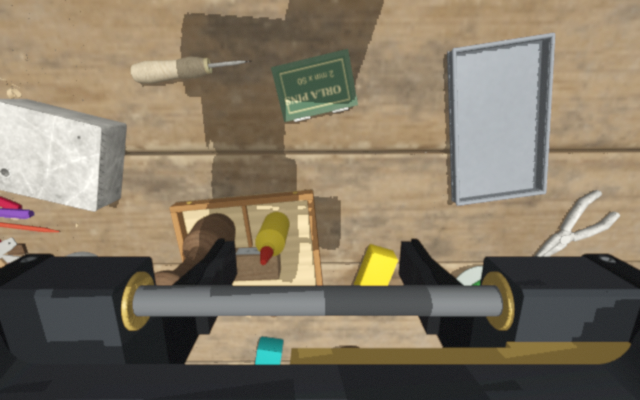

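```bash
cat >> h.py <<'E'
def wcam(name=None):
    o=robot.get_obs();c=robot.camera("wrist")
    T=np.eye(4);T[:3,:3]=Rn.from_quat(o["tool_rot"]).as_matrix();T[:3,3]=o["position"];T=T@c["T_tool_cam"]
    c["R"]=T[:3,:3].T;c["t"]=-T[:3,:3].T@T[:3,3]
    if name: cv2.imwrite(name,c["img"][:,:,::-1])
    return c
def load1(): 
    T=np.load("w1T.npy");return dict(K=np.load("wK.npy"),R=T[:3,:3].T,t=-T[:3,:3].T@T[:3,3])
E
python3 - <<'E'
from h import *
c=load1();im=cv2.imread("pics/w1.png")
def draw(P,col): cv2.polylines(im,[np.round(proj(c,P)*16).astype(int)],True,col,1,shift=4)
def R4(x,y,a,L,W,z):
    m=np.array([[L,W],[L,-W],[-L,-W],[-L,W]])/2;r=np.array([[np.cos(a),-np.sin(a)],[np.sin(a),np.cos(a)]])
    return np.c_[m@r.T+[x,y],np.full(4,z)]
draw(R4(.6302,-.0215,.091,.176,.2,.026),(0,0,255))
draw(R4(.4462,.315,.135,.2,.12,.02),(0,0,255))
draw(R4(.4786,-.259,-.256,.11,.134,.058),(0,0,255))
for z in(.006,.09):draw(ring(.593,-.067,z,.03),(0,255,255))
for z in(.006,.074):draw(ring(.5857,.0158,z,.019),(255,0,0))
draw(ring(.5857,.0158,.129,.003),(255,0,0))
cv2.imwrite("pics/w1o.png",cv2.resize(im[180:300,150:350],None,fx=4,fy=4,interpolation=cv2.INTER_CUBIC))
cv2.imwrite("pics/w1p.png",cv2.resize(im[20:220,420:620],None,fx=3,fy=3,interpolation=cv2.INTER_CUBIC))
cv2.imwrite("pics/w1q.png",cv2.resize(im[80:230,0:150],None,fx=4,fy=4,interpolation=cv2.INTER_CUBIC))
E
```

```text
(no output)
```

View pics/w1o.png

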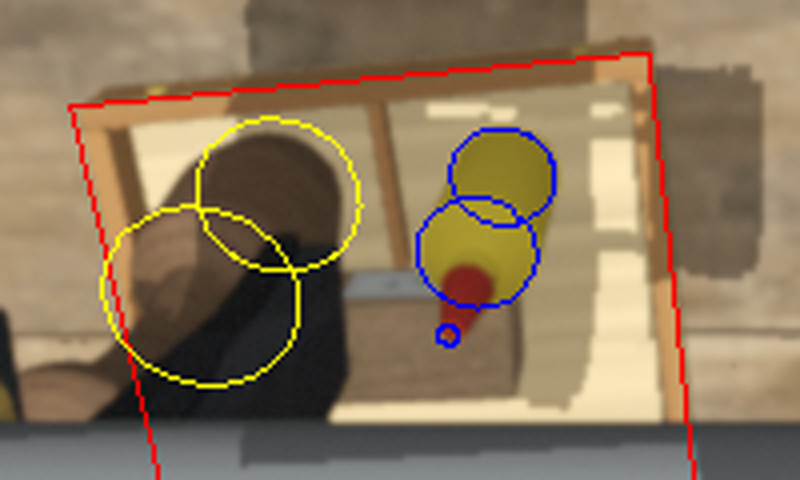

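View pics/w1p.png

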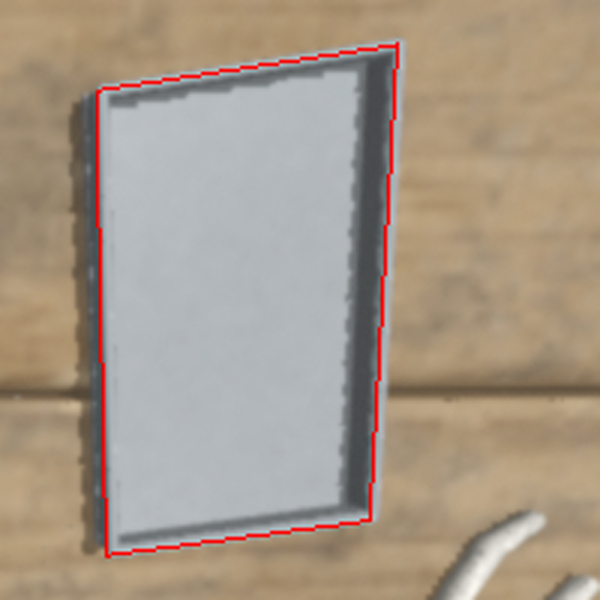

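View pics/w1q.png

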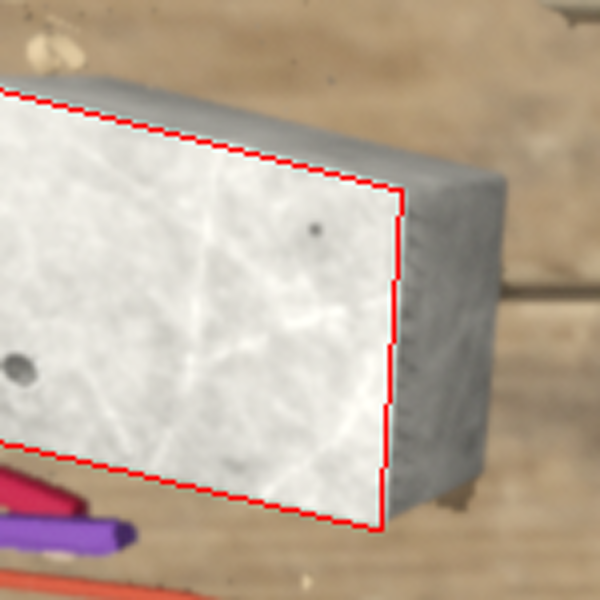

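```bash
python3 -m crank '[[[0,0,0,0.034,0,-0.048,100],[0,0,0,0.033,0,-0.048,100],[0,0,0,0.033,0,-0.049,100],[0,0,0,0,0,0,100],[0,0,0,0,0,0,100]]]'
python3 -c "
from h import *
go(.593,-.067,.25,np.pi/2)"
```

```text
time: 3.65
position: [0.5894, -0.0621, 0.3101]
tool_rot: [-0.707, 0.0, 0.001, 0.708]
ft_force: [0.0, -0.1, -0.4]
grip_width: 0.0873
t 3.65 pos [ 0.5894 -0.0621  0.3101] yaw 1.571 q [-0.29  0.4   1.42  0.    1.32 -1.87] grip 0.0873 ft [ 0.  -0.1 -0.4]
turn [-0.08  0.04 -0.11] shift cur axes [ 0.0037  0.0601 -0.005 ] shift after turn [ 0.0036  0.0601 -0.0049] | tool x in world [ 1. -0.  0.]
```

```bash
python3 -m crank '[[[0,0,0,0.004,0,-0.005,100],[0,0,0,0,0.03,0,100],[0,0,0,0,0.03,0,100],[0,0,0,0,0,0,100],[0,0,0,0,0,0,100]]]'
python3 -c "
from h import *
go(.593,-.067,.177,np.pi/2)
c=wcam('pics/w2.png');c=robot.camera('side');cv2.imwrite('pics/s2.png',cv2.resize(c['img'][100:280,240:400,::-1],None,fx=3,fy=3))"
```

```text
time: 4.28
position: [0.595, -0.0683, 0.2518]
tool_rot: [0.707, 0.001, 0.0, -0.707]
ft_force: [0.1, 0.1, 0.4]
grip_width: 0.0873
t 4.28 pos [ 0.595  -0.0683  0.2518] yaw 1.571 q [-0.3   0.47  1.48  0.    1.19 -1.87] grip 0.0873 ft [0.1 0.1 0.4]
turn [0.03 0.04 0.11] shift cur axes [-0.0021  0.0748  0.0014] shift after turn [-0.002   0.0748  0.0013] | tool x in world [ 1. -0.  0.]
```

View pics/w2.png

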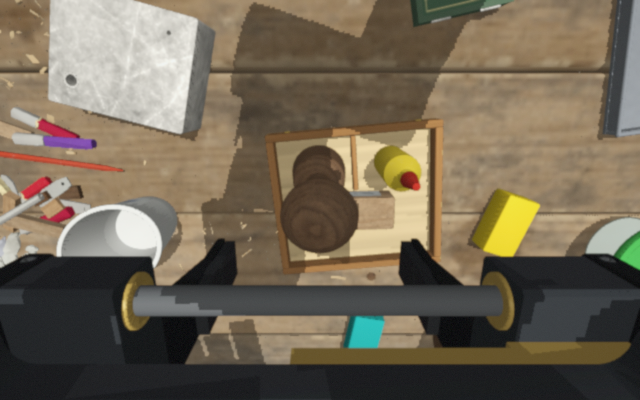

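View pics/s2.png

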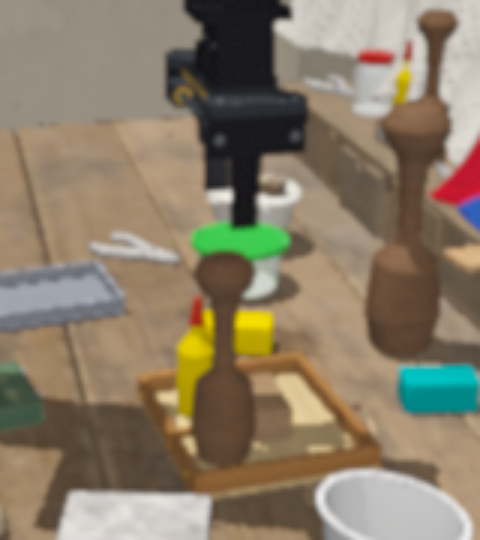

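```bash
python3 -c "
from h import *
c=wcam()
def f(p):
    q=proj(c,np.vstack([ring(p[0],p[1],z,r) for z,r in [(.181,.0265),(.189,.027),(.196,.026),(.204,.012)]]));return np.r_[q.min(0),q.max(0)]-[281,177,358,253]
s=least_squares(f,[.6,-.07]);print(s.x,s.fun)
print(ray(c,(319,170),.006))
"
```

```text
[ 0.59055223 -0.06689848] [-0.83058159 -1.49846495  0.82968881  1.68450788]
[ 0.59664698 -0.06662923  0.006     ]
```

```bash
python3 -m crank '[[[0,0,0,-0.003,0.015,0.001,100],[0,0,0,0,0.02,0,100],[0,0,0,0,0.02,0,100],[0,0,0,0,0.02,0,100],[0,0,0,0,0,0,100]]]'
python3 -c "
from h import *
go(.592,-.067,.177,np.pi/2)"
```

```text
time: 5.05
position: [0.5897, -0.0673, 0.1735]
tool_rot: [-0.707, 0.002, 0.001, 0.708]
ft_force: [-0.2, 0.5, 0.2]
grip_width: 0.087
t 5.05 pos [ 0.5897 -0.0673  0.1735] yaw 1.57 q [-0.3   0.56  1.57 -0.    1.02 -1.87] grip 0.087 ft [-0.2  0.5  0.2]
turn [-0.08 -0.03 -0.27] shift cur axes [ 0.0023 -0.0035  0.0003] shift after turn [ 0.0023 -0.0035  0.0003] | tool x in world [ 1. -0.  0.]
```

```bash
python3 -m crank '[[[0,0,0,0.002,-0.004,0,100],[0,0,0,0,0,0,60],[0,0,0,0,0,0,30],[0,0,0,0,0,0,30],[0,0,0,0,0,0,30]]]' 30;python3 -m crank '[[[0,0,0,0,0,0,30],[0,0,0,0,0,0,30],[0,0,0,0,0,0,30],[0,0,0,0,0,0,30],[0,0,0,0,0,0,30]]]'
python3 -c "
from h import *
go(.592,-.067,.177,np.pi/2)"
```

```text
time: 5.68
position: [0.5934, -0.0678, 0.1797]
tool_rot: [0.707, -0.0, 0.0, -0.707]
ft_force: [-0.2, 0.2, -0.2]
grip_width: 0.0546
time: 6.3
position: [0.5935, -0.0678, 0.1796]
tool_rot: [-0.707, 0.0, -0.0, 0.707]
ft_force: [-0.2, 0.8, 1.0]
grip_width: 0.0506
t 6.3 pos [ 0.5935 -0.0678  0.1796] yaw 1.57 q [-0.3   0.55  1.55  0.    1.04 -1.87] grip 0.0506 ft [-0.2  0.8  1. ]
turn [-0.   -0.03  0.01] shift cur axes [-0.0015  0.0026  0.0008] shift after turn [-0.0015  0.0026  0.0008] | tool x in world [ 1. -0.  0.]
```

```bash
python3 -m crank '[[[0,0,0,0,0,0,30],[0,0,0,0,0,0,30],[0,0,0,0,0,0,30],[0,0,0,0,0,0,30],[0,0,0,0,0,0,30]]]'
python3 -c "
from h import *
c=robot.camera('side');cv2.imwrite('pics/s3.png',cv2.resize(c['img'][140:280,260:400,::-1],None,fx=4,fy=4,interpolation=cv2.INTER_CUBIC))
c=robot.camera('top');cv2.imwrite('pics/t3.png',c['img'][:,:,::-1])"
```

```text
time: 6.92
position: [0.5935, -0.0678, 0.1796]
tool_rot: [0.707, -0.0, 0.0, -0.707]
ft_force: [0.1, 1.2, 3.2]
grip_width: 0.0507
```

View pics/s3.png

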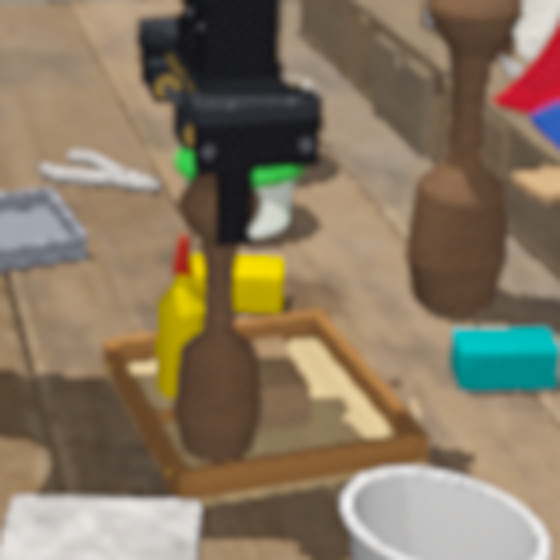

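```bash
python3 -m crank '[[[0,0,0,0,-0.01,0,30],[0,0,0,0,-0.015,0,30],[0,0,0,0,-0.02,0,30],[0,0,0,0,-0.02,0,30],[0,0,0,0,0,0,30]]]'
python3 -c "
from h import *
c=robot.camera('side');cv2.imwrite('pics/s4.png',cv2.resize(c['img'][100:280,240:400,::-1],None,fx=3,fy=3,interpolation=cv2.INTER_CUBIC))
go(.592,-.067,.33)"
```

```text
time: 7.65
position: [0.5946, -0.0682, 0.2469]
tool_rot: [0.708, 0.002, 0.002, -0.707]
ft_force: [0.2, -0.3, -2.8]
grip_width: 0.0502
t 7.7 pos [ 0.5938 -0.0679  0.2455] yaw 1.57 q [-0.3   0.47  1.49 -0.    1.18 -1.87] grip 0.0506 ft [ 0.7 -0.2 -3.2]
turn [0.04 0.   0.11] shift cur axes [-0.0016 -0.0845  0.0009] shift after turn [-0.0018 -0.0845  0.0009] | tool x in world [ 1. -0.  0.]
```

View pics/s4.png

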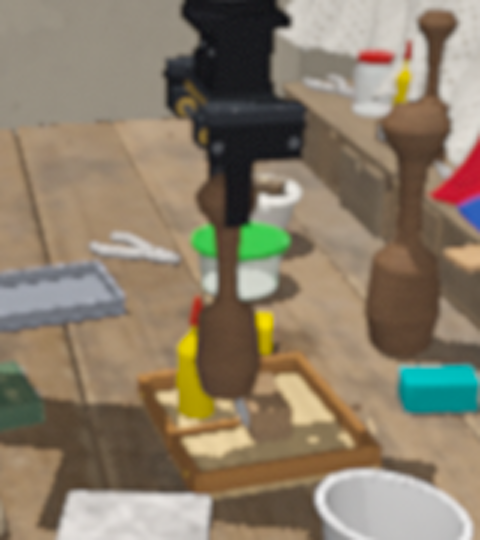

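```bash
python3 -m crank '[[[0,0,0,0,-0.02,0,30],[0,0,0,0,-0.025,0,30],[0,0,0,0,-0.025,0,30],[0,0,0,0,-0.015,0,30],[0,0,0,0,0,0.01,30]]]'; python3 -m crank '[[[0,0,0,-0.005,0,0.02,30],[0,0,0,-0.009,0,0.032,30],[0,0,0,-0.009,0,0.032,30],[0,0,0,-0.009,0,0.032,30],[0,0,0,-0.009,0,0.032,30]]]';python3 -m crank '[[[0,0,0,-0.009,0,0.032,30],[0,0,0,-0.009,0,0.032,30],[0,0,0,-0.009,0,0.032,30],[0,0,0,-0.009,0,0.032,30],[0,0,0,-0.009,0,0.032,30]]]'; python3 -m crank '[[[0,0,0,-0.009,0,0.032,30],[0,0,0,-0.009,0,0.025,30],[0,0,0,-0.005,0,0.01,30],[0,0,0,0,0,0,30],[0,0,0,0,0,0,30]]]'
python3 -c "
from h import *
go(.492,.32,.2,np.pi/2)"
```

```text
time: 8.32
position: [0.5937, -0.058, 0.3299]
tool_rot: [0.707, -0.0, 0.001, -0.707]
ft_force: [-0.2, 0.1, -3.0]
grip_width: 0.0503
time: 8.95
position: [0.5504, 0.0928, 0.3281]
tool_rot: [-0.707, 0.001, 0.001, 0.707]
ft_force: [-0.2, 0.6, -3.0]
grip_width: 0.0501
time: 9.57
position: [0.5051, 0.2523, 0.3281]
tool_rot: [0.707, -0.001, -0.001, -0.707]
ft_force: [0.9, -1.0, -2.2]
grip_width: 0.0504
time: 10.2
position: [0.4846, 0.3166, 0.3293]
tool_rot: [0.707, -0.0, 0.0, -0.707]
ft_force: [-0.3, -0.1, -2.2]
grip_width: 0.0506
t 10.2 pos [0.4846 0.3166 0.3293] yaw 1.57 q [ 0.39  0.37  1.42 -0.    1.35 -1.18] grip 0.0506 ft [-0.3 -0.1 -2.2]
turn [ 0.05 -0.05 -0.01] shift cur axes [0.0074 0.1293 0.0036] shift after turn [0.0074 0.1293 0.0034] | tool x in world [ 1. -0.  0.]
```

```bash
python3 -m crank '[[[0,0,0,0.007,0.02,0.0035,30],[0,0,0,0,0.03,0,30],[0,0,0,0,0.03,0,30],[0,0,0,0,0.03,0,30],[0,0,0,0,0.02,0,30]]]'; python3 -m crank '[[[0,0,0,0,0.01,0,30],[0,0,0,0,0.005,0,30],[0,0,0,0,0,0,30],[0,0,0,0,0,0,30],[0,0,0,0,0,0,30]]]'
python3 -c "
from h import *
go(.492,.32,.178,np.pi/2)
c=robot.camera('side');cv2.imwrite('pics/s5.png',cv2.resize(c['img'][60:240,160:340,::-1],None,fx=3,fy=3,interpolation=cv2.INTER_CUBIC))"
```

```text
time: 10.82
position: [0.4918, 0.3193, 0.1981]
tool_rot: [0.707, -0.001, 0.0, -0.707]
ft_force: [0.6, -0.0, -2.9]
grip_width: 0.0502
time: 11.45
position: [0.4919, 0.321, 0.1853]
tool_rot: [-0.707, -0.0, -0.001, 0.707]
ft_force: [-0.3, -0.1, -3.1]
grip_width: 0.0509
t 11.45 pos [0.4919 0.321  0.1853] yaw 1.571 q [ 0.39  0.53  1.58 -0.    1.03 -1.18] grip 0.0509 ft [-0.3 -0.1 -3.1]
turn [-0.03 -0.02  0.08] shift cur axes [ 0.0001  0.0073 -0.001 ] shift after turn [ 0.0001  0.0073 -0.001 ] | tool x in world [ 1. -0.  0.]
```

View pics/s5.png

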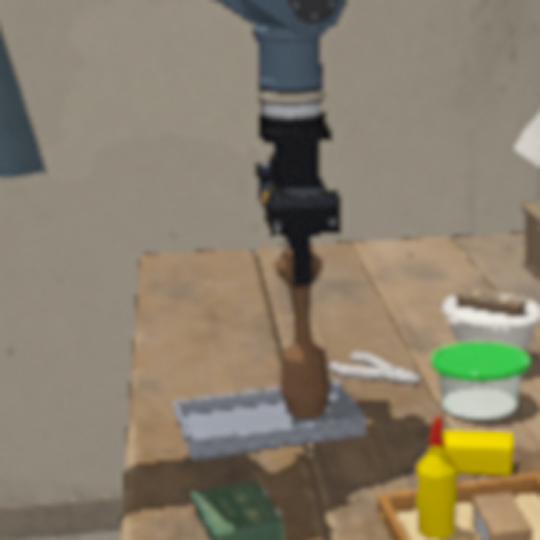

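Lowering onto the tray floor in small steps, watching the force.

```bash
python3 -m crank '[[[0,0,0,0,0.003,0,30],[0,0,0,0,0.002,0,30],[0,0,0,0,0.001,0,30],[0,0,0,0,0,0,30],[0,0,0,0,0,0,30]]]'; python3 -m crank '[[[0,0,0,0,0.001,0,30],[0,0,0,0,0,0,30],[0,0,0,0,0,0,30],[0,0,0,0,0,0,30],[0,0,0,0,0,0,30]]]'
```

```text
time: 12.12
position: [0.4916, 0.3208, 0.1785]
tool_rot: [0.707, -0.0, 0.0, -0.707]
ft_force: [0.4, -0.1, -2.2]
grip_width: 0.0503
time: 12.75
position: [0.4917, 0.3208, 0.1777]
tool_rot: [-0.707, 0.0, -0.0, 0.707]
ft_force: [0.5, 0.5, -1.2]
grip_width: 0.0503
```

```bash
python3 -m crank '[[[0,0,0,0,0.001,0,30],[0,0,0,0,0,0,30],[0,0,0,0,0,0,30],[0,0,0,0,0,0,30],[0,0,0,0,0,0,30]]]'; python3 -m crank '[[[0,0,0,0,0,0,63],[0,0,0,0,0,0,75],[0,0,0,0,0,0,100],[0,0,0,0,0,0,100],[0,0,0,0,0,0,100]]]'
python3 -c "
from h import *
go(.492,.32,.30,np.pi/2)"
```

```text
time: 13.38
position: [0.4923, 0.321, 0.1776]
tool_rot: [-0.707, -0.001, -0.001, 0.707]
ft_force: [-0.2, 0.2, 6.7]
grip_width: 0.0504
time: 14.0
position: [0.4914, 0.3207, 0.1763]
tool_rot: [0.707, -0.0, -0.0, -0.707]
ft_force: [0.4, 0.0, 0.1]
grip_width: 0.0839
t 14.0 pos [0.4914 0.3207 0.1763] yaw 1.57 q [ 0.39  0.54  1.58 -0.    1.01 -1.18] grip 0.0839 ft [0.4 0.  0.1]
turn [ 0.01 -0.02 -0.02] shift cur axes [ 0.0005 -0.1237 -0.0007] shift after turn [ 0.0006 -0.1237 -0.0007] | tool x in world [ 1. -0.  0.]
```

```bash
python3 -m crank '[[[0,0,0,0,-0.02,0,100],[0,0,0,0,-0.04,0,100],[0,0,0,0,-0.04,0,100],[0,0,0,0.01,0,-0.032,100],[0,0,0,0.012,0,-0.04,100]]]'; python3 -m crank '[[[0,0,0,0.012,0,-0.04,100],[0,0,0,0.012,0,-0.04,100],[0,0,0,0.012,0,-0.04,100],[0,0,0,0.012,0,-0.04,100],[0,0,0,0.012,0,-0.04,100]]]'; python3 -m crank '[[[0,0,0,0.012,0,-0.033,100],[0,0,0,0,0.02,0,100],[0,0,0,0,0.02,0,100],[0,0,0,0,0,0,100],[0,0,0,0,0,0,100]]]'
python3 -c "
from h import *
go(.5857,.0158,.07,np.pi/2)
c=robot.camera('top');cv2.imwrite('pics/t6.png',cv2.resize(c['img'][120:330,160:400,::-1],None,fx=3,fy=2.8,interpolation=cv2.INTER_CUBIC))
c=robot.camera('side');cv2.imwrite('pics/s6.png',c['img'][:,:,::-1])
wcam('pics/w6.png')"
```

```text
time: 14.62
position: [0.5137, 0.2487, 0.2774]
tool_rot: [-0.707, -0.001, -0.0, 0.707]
ft_force: [-0.1, 0.9, -0.7]
grip_width: 0.0867
time: 15.25
position: [0.5737, 0.0474, 0.2766]
tool_rot: [-0.707, 0.0, -0.0, 0.707]
ft_force: [0.9, -0.1, -0.4]
grip_width: 0.0871
time: 15.88
position: [0.5859, 0.0158, 0.2372]
tool_rot: [0.707, 0.0, 0.0, -0.707]
ft_force: [0.0, 0.4, 0.1]
grip_width: 0.087
t 15.88 pos [0.5859 0.0158 0.2372] yaw 1.571 q [-0.16  0.47  1.53 -0.    1.15 -1.73] grip 0.087 ft [0.  0.4 0.1]
turn [ 0.01 -0.01  0.06] shift cur axes [-3.000e-04  1.672e-01  1.000e-04] shift after turn [-0.0002  0.1672  0.    ] | tool x in world [ 1. -0.  0.]
```

View pics/t6.png

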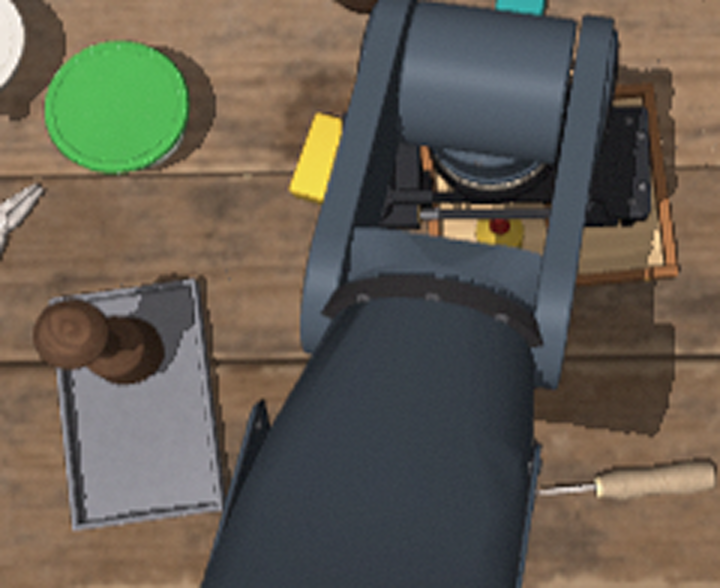

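View pics/w6.png

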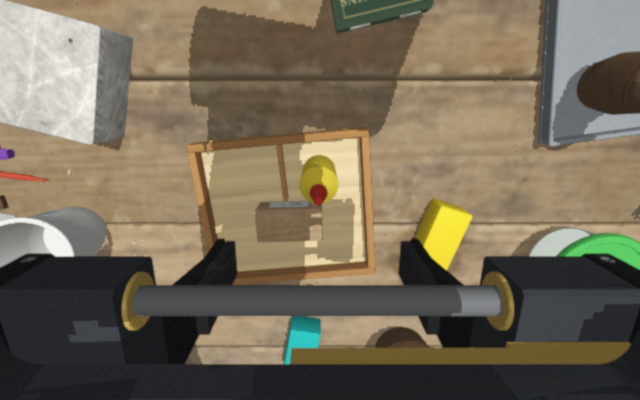

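```bash
python3 - <<'E'
from h import *
c=wcam();im=cv2.imread("pics/w6.png")
def draw(P,col): cv2.polylines(im,[np.round(proj(c,P)*16).astype(int)],True,col,1,shift=4)
def R4(x,y,a,L,W,z):
    m=np.array([[L,W],[L,-W],[-L,-W],[-L,W]])/2;r=np.array([[np.cos(a),-np.sin(a)],[np.sin(a),np.cos(a)]])
    return np.c_[m@r.T+[x,y],np.full(4,z)]
draw(R4(.6302,-.0215,.091,.176,.2,.026),(0,0,255))
draw(R4(.6406,-.0186,.03,.04,.075,.04),(0,255,0))
draw(ring(.5857,.0158,.006,.019),(255,0,0));draw(ring(.5857,.0158,.074,.019),(255,0,0))
draw(ring(.5857,.0158,.129,.003),(255,0,0))
cv2.imwrite("pics/w6o.png",cv2.resize(im[120:280,180:380],None,fx=4,fy=3.75,interpolation=cv2.INTER_CUBIC))
E
```

```text
(no output)
```

View pics/w6o.png

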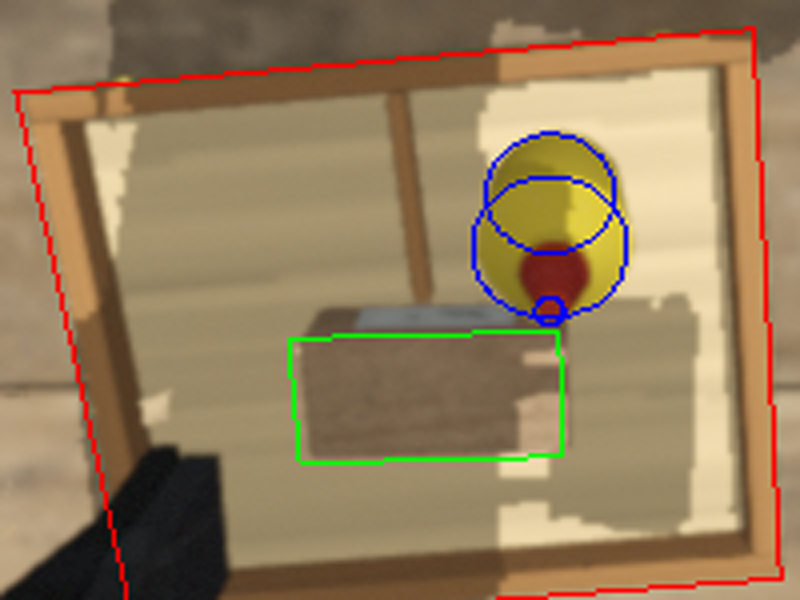

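```bash
python3 -m crank '[[[0,0,0,0,0.04,0.001,100],[0,0,0,0,0.04,0,100],[0,0,0,0,0.04,0,100],[0,0,0,0,0.03,0,100],[0,0,0,0,0,0,100]]]'; python3 -m crank '[[[0,0,0,0,0.01,0,100],[0,0,0,0,0,0,100],[0,0,0,0,0,0,100],[0,0,0,0,0,0,100],[0,0,0,0,0,0,100]]]'
python3 -c "
from h import *
go(.5857,.0162,.07,np.pi/2)
c=robot.camera('side');cv2.imwrite('pics/s7.png',cv2.resize(c['img'][140:280,260:400,::-1],None,fx=4,fy=4,interpolation=cv2.INTER_CUBIC))"
```

```text
time: 16.7
position: [0.5839, 0.017, 0.0848]
tool_rot: [-0.707, 0.002, 0.002, 0.707]
ft_force: [0.3, 0.5, 0.0]
grip_width: 0.0871
time: 17.32
position: [0.5857, 0.0167, 0.077]
tool_rot: [0.707, 0.0, 0.0, -0.707]
ft_force: [-0.1, -0.3, -0.1]
grip_width: 0.0872
t 17.32 pos [0.5857 0.0167 0.077 ] yaw 1.57 q [-0.16  0.69  1.65  0.    0.8  -1.73] grip 0.0872 ft [-0.1 -0.3 -0.1]
turn [ 0.01 -0.03  0.04] shift cur axes [ 0.      0.007  -0.0005] shift after turn [ 0.      0.007  -0.0005] | tool x in world [ 1. -0.  0.]
```

View pics/s7.png

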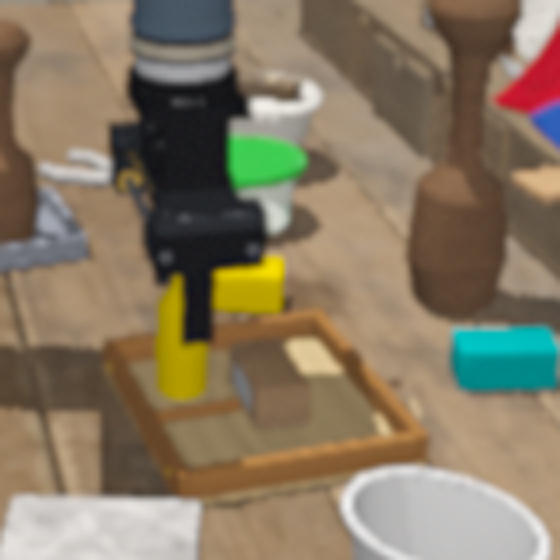

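```bash
python3 -m crank '[[[0,0,0,0,0.004,0,100],[0,0,0,0,0.002,0,100],[0,0,0,0,0,0,100],[0,0,0,0,0,0,100],[0,0,0,0,0,0,100]]]' 12; python3 -m crank '[[[0,0,0,0,0,0,60],[0,0,0,0,0,0,35],[0,0,0,0,0,0,20],[0,0,0,0,0,0,20],[0,0,0,0,0,0,20]]]' 12; python3 -m crank '[[[0,0,0,0,0,0,20],[0,0,0,0,0,0,20],[0,0,0,0,0,0,20],[0,0,0,0,0,0,20],[0,0,0,0,0,0,20]]]' 12
```

```text
time: 18.0
position: [0.5855, 0.0167, 0.0706]
tool_rot: [0.707, -0.0, 0.0, -0.707]
ft_force: [-0.0, -0.5, -0.1]
grip_width: 0.0869
time: 18.62
position: [0.5854, 0.0167, 0.0705]
tool_rot: [0.707, -0.0, 0.0, -0.707]
ft_force: [-0.9, 0.1, 0.4]
grip_width: 0.0452
time: 19.25
position: [0.5854, 0.0167, 0.0706]
tool_rot: [0.707, -0.0, 0.0, -0.707]
ft_force: [0.8, -0.6, 0.4]
grip_width: 0.0372
```

```bash
python3 -m crank '[[[0,0,0,0,-0.01,0,20],[0,0,0,0,-0.02,0,20],[0,0,0,0,-0.03,0,20],[0,0,0,0,-0.03,0,20],[0,0,0,0,-0.02,0,20]]]'; python3 -c "
from h import *
go(.4015,.309,.18)
c=robot.camera('side');cv2.imwrite('pics/s8.png',cv2.resize(c['img'][140:280,260:400,::-1],None,fx=4,fy=4,interpolation=cv2.INTER_CUBIC))"
```

```text
time: 19.88
position: [0.586, 0.0167, 0.1828]
tool_rot: [0.707, 0.001, 0.001, -0.707]
ft_force: [0.9, -1.2, -1.5]
grip_width: 0.0372
t 19.88 pos [0.586  0.0167 0.1828] yaw 1.57 q [-0.16  0.53  1.58  0.    1.02 -1.73] grip 0.0372 ft [ 0.9 -1.2 -1.5]
turn [0.02 0.   0.14] shift cur axes [-0.1846  0.0022  0.2922] shift after turn [-0.1846  0.0028  0.2922] | tool x in world [ 1. -0.  0.]
```

View pics/s8.png

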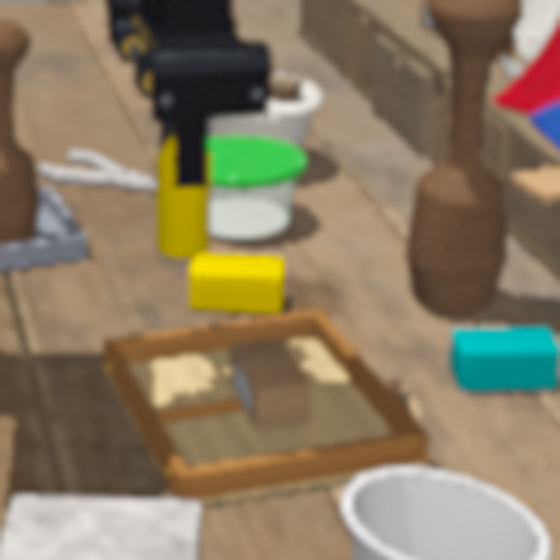

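```bash
python3 -m crank '[[[0,0,0,-0.02,0,0.005,20],[0,0,0,-0.032,0,0.01,20],[0,0,0,-0.032,0,0.01,20],[0,0,0,-0.032,0,0.01,20],[0,0,0,-0.032,0,0.015,20]]]'; python3 -m crank '[[[0,0,0,-0.02,0,0.03,20],[0,0,0,-0.016,0,0.03,20],[0,0,0,0,0,0.035,20],[0,0,0,0,0,0.035,20],[0,0,0,0,0,0.035,20]]]';  python3 -m crank '[[[0,0,0,0,0,0.035,20],[0,0,0,0,0,0.03,20],[0,0,0,0,0,0.013,20],[0,0,0,0,0,0,20],[0,0,0,0,0,0,20]]]'; python3 -c "
from h import *
go(.4015,.309,.0686)
wcam('pics/w9.png')"
```

```text
time: 20.55
position: [0.4363, 0.067, 0.1806]
tool_rot: [0.707, -0.0, 0.0, -0.707]
ft_force: [0.8, 0.1, -0.4]
grip_width: 0.0371
time: 21.18
position: [0.4014, 0.2329, 0.1807]
tool_rot: [-0.707, -0.0, -0.0, 0.707]
ft_force: [0.3, 0.8, -0.0]
grip_width: 0.0374
time: 21.8
position: [0.4013, 0.3088, 0.1804]
tool_rot: [0.707, -0.001, 0.0, -0.707]
ft_force: [-0.4, -0.4, -0.5]
grip_width: 0.0371
t 21.8 pos [0.4013 0.3088 0.1804] yaw 1.57 q [ 0.44  0.44  1.78 -0.    0.92 -1.13] grip 0.0371 ft [-0.4 -0.4 -0.5]
turn [ 0.05 -0.   -0.05] shift cur axes [0.0003 0.1118 0.0003] shift after turn [0.0002 0.1118 0.0002] | tool x in world [ 1.    -0.001  0.   ]
```

View pics/w9.png

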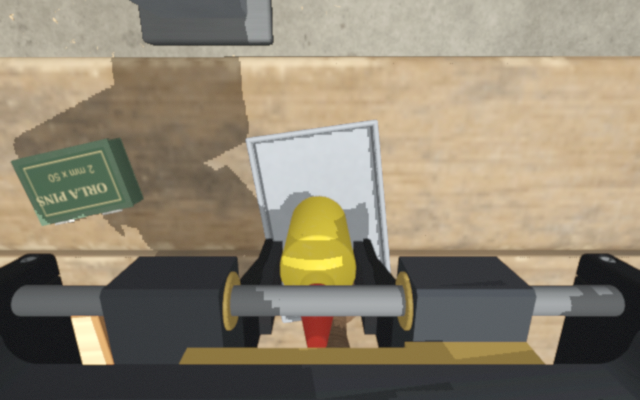

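```bash
python3 -m crank '[[[0,0,0,0,0.02,0,20],[0,0,0,0,0.03,0,20],[0,0,0,0,0.03,0,20],[0,0,0,0,0.02,0,20],[0,0,0,0,0.006,0,20]]]'; python3 -m crank '[[[0,0,0,0,0.003,0,20],[0,0,0,0,0,0,20],[0,0,0,0,0,0,20],[0,0,0,0,0,0,20],[0,0,0,0,0,0,20]]]'; python3 -m crank '[[[0,0,0,0,0.001,0,20],[0,0,0,0,0,0,20],[0,0,0,0,0,0,20],[0,0,0,0,0,0,20],[0,0,0,0,0,0,20]]]'
```

```text
time: 22.48
position: [0.401, 0.3086, 0.0735]
tool_rot: [0.708, -0.001, -0.0, -0.707]
ft_force: [0.1, -0.2, 0.0]
grip_width: 0.037
time: 23.1
position: [0.4017, 0.3099, 0.0718]
tool_rot: [-0.707, -0.0, -0.0, 0.707]
ft_force: [-0.3, -0.6, -0.8]
grip_width: 0.0368
time: 23.72
position: [0.4016, 0.3098, 0.0705]
tool_rot: [-0.707, 0.0, -0.0, 0.707]
ft_force: [0.3, -0.3, -0.8]
grip_width: 0.0371
```

```bash
python3 -m crank '[[[0,0,0,0,0.001,0,20],[0,0,0,0,0,0,20],[0,0,0,0,0,0,20],[0,0,0,0,0,0,20],[0,0,0,0,0,0,20]]]'; python3 -m crank '[[[0,0,0,0,0.001,0,20],[0,0,0,0,0,0,20],[0,0,0,0,0,0,20],[0,0,0,0,0,0,20],[0,0,0,0,0,0,20]]]'
```

```text
time: 24.35
position: [0.4016, 0.3098, 0.0696]
tool_rot: [-0.707, 0.0, -0.0, 0.707]
ft_force: [-0.1, -0.4, -0.1]
grip_width: 0.0369
time: 24.98
position: [0.4015, 0.3098, 0.0685]
tool_rot: [0.707, -0.0, 0.0, -0.707]
ft_force: [0.4, 0.3, -0.3]
grip_width: 0.0372
```

```bash
python3 -m crank '[[[0,0,0,0,0.001,0,20],[0,0,0,0,0,0,20],[0,0,0,0,0,0,20],[0,0,0,0,0,0,20],[0,0,0,0,0,0,20]]]'; python3 -m crank '[[[0,0,0,0,0,0,47],[0,0,0,0,0,0,60],[0,0,0,0,0,0,80],[0,0,0,0,0,0,100],[0,0,0,0,0,0,100]]]';  python3 -m crank '[[[0,0,0,0,-0.02,0,100],[0,0,0,0,-0.03,0,100],[0,0,0,0,-0.04,0,100],[0,0,0,0,-0.05,0,100],[0,0,0,0,-0.03,0,100]]]'; python3 -c "
from h import *
go(.640,-.017,.10,0.03)
c=robot.camera('side');cv2.imwrite('pics/s10.png',cv2.resize(c['img'][100:260,180:380,::-1],None,fx=4,fy=3.7,interpolation=cv2.INTER_CUBIC))"
```

```text
time: 25.6
position: [0.4018, 0.3098, 0.0684]
tool_rot: [-0.707, -0.0, -0.0, 0.707]
ft_force: [-0.5, -0.9, 7.1]
grip_width: 0.037
time: 26.22
position: [0.4015, 0.3098, 0.0674]
tool_rot: [0.707, -0.0, 0.0, -0.707]
ft_force: [0.5, 0.3, 0.6]
grip_width: 0.0727
time: 26.85
position: [0.4021, 0.3101, 0.2399]
tool_rot: [-0.707, -0.001, -0.001, 0.708]
ft_force: [-0.4, 0.2, -0.4]
grip_width: 0.0868
t 26.85 pos [0.4021 0.3101 0.2399] yaw 1.57 q [ 0.44  0.36  1.71  0.    1.07 -1.13] grip 0.0868 ft [-0.4  0.2 -0.4]
turn [-1.900e-01  8.826e+01  7.000e-02] shift cur axes [ 0.2376  0.1402 -0.3272] shift after turn [0.3341 0.1399 0.2279] | tool x in world [ 0.03 -1.    0.  ]
```

View pics/s10.png

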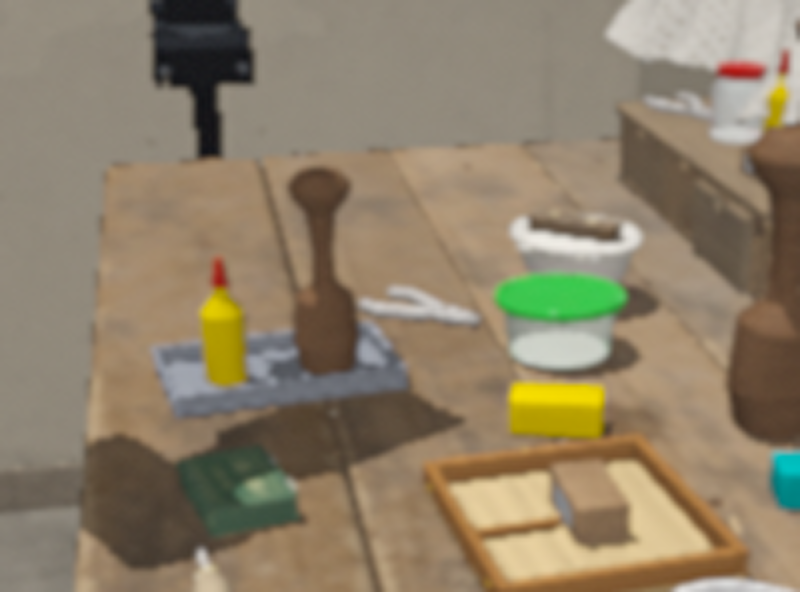

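```bash
python3 -c "
from h import *
c=robot.camera('top');im=cv2.cvtColor(c['img'],cv2.COLOR_RGB2BGR);cv2.imwrite('pics/t10.png',cv2.resize(im[145:235,290:400],None,fx=7,fy=6.6,interpolation=cv2.INTER_CUBIC))"; python3 -m crank '[[[0,0,0,0.034,0,-0.047,100],[0,0,0,0.034,0,-0.047,100],[0,0,0,0.034,0,-0.047,100],[0,0,0,0.034,0,-0.047,100],[0,0,0,0.034,0,-0.047,100]]]';  python3 -m crank '[[[0,0,0,0.034,0,-0.047,100],[0,0,0,0.034,0,-0.045,100],[0,10,0,0,0,0,100],[0,10,0,0,0,0,100],[0,10,0,0,0,0,100]]]'; python3 -m crank '[[[0,10,0,0,0,0,100],[0,10,0,0,0,0,100],[0,10,0,0,0,0,100],[0,10,0,0,0,0,100],[0,10,0,0,0,0,100]]]'
```

```text
time: 27.58
position: [0.5715, 0.0731, 0.2359]
tool_rot: [-0.707, 0.001, 0.001, 0.707]
ft_force: [0.6, 1.0, 0.4]
grip_width: 0.0871
time: 28.2
position: [0.6385, -0.0175, 0.2353]
tool_rot: [0.682, -0.187, 0.184, -0.682]
ft_force: [-0.5, 1.0, -0.3]
grip_width: 0.0869
time: 28.82
position: [0.6385, -0.0171, 0.2355]
tool_rot: [0.541, -0.457, 0.455, -0.54]
ft_force: [0.1, 0.3, 0.8]
grip_width: 0.0871
```

View pics/t10.png

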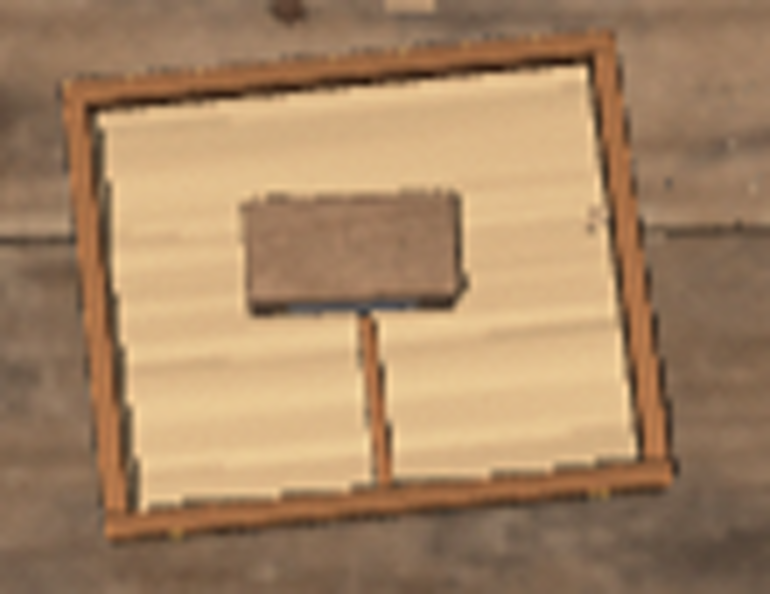

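```bash
python3 -c "
from h import *
c=robot.camera('top')
c1=lambda a:(np.array(a)+.5)/[7,6.6]+[290,145]-.5
print(rect(c,c1([(245,200),(460,192),(464,295),(250,300)]),.04,.075,.04))
go(.640,-.0175,.10,0.03)"
```

```text
(array([ 0.64067251, -0.01842584,  0.01987713]), np.float64(0.38652681251969057))
t 28.88 pos [ 0.6385 -0.0171  0.2356] yaw 0.165 q [-0.2   0.54  1.39  0.    1.21 -0.37] grip 0.0874 ft [-0.2 -0.2 -0.3]
turn [ 0.17  7.71 -0.06] shift cur axes [0.0008 0.1356 0.0018] shift after turn [0.0004 0.1356 0.0015] | tool x in world [ 0.03 -1.    0.  ]
```

```bash
python3 -m crank '[[[0,8.2,0,0,0,0,100],[0,0,0,0.001,0.04,0.002,100],[0,0,0,0,0.04,0,100],[0,0,0,0,0.04,0,100],[0,0,0,0,0.04,0,100]]]';  python3 -m crank '[[[0,0,0,0,0,0,100],[0,0,0,0,0,0,100],[0,0,0,0,0,0,100],[0,0,0,0,0,0,100],[0,0,0,0,0,0,100]]]';python3 -c "
from h import *
go(.6405,-.018,.030,0.02);wcam('pics/w11.png')"
```

```text
time: 29.5
position: [0.6405, -0.0181, 0.075]
tool_rot: [0.509, -0.492, 0.491, -0.508]
ft_force: [0.0, -0.4, -0.2]
grip_width: 0.0868
time: 30.12
position: [0.6419, -0.0183, 0.0786]
tool_rot: [-0.507, 0.492, -0.493, 0.508]
ft_force: [-0.1, 0.4, -0.2]
grip_width: 0.0872
t 30.12 pos [ 0.6419 -0.0183  0.0786] yaw 0.031 q [-0.2   0.74  1.5  -0.    0.9  -0.23] grip 0.0872 ft [-0.1  0.4 -0.2]
turn [-0.1   0.64  0.02] shift cur axes [-0.0004  0.0486 -0.0015] shift after turn [-0.0003  0.0486 -0.0014] | tool x in world [ 0.02 -1.    0.  ]
```

View pics/w11.png

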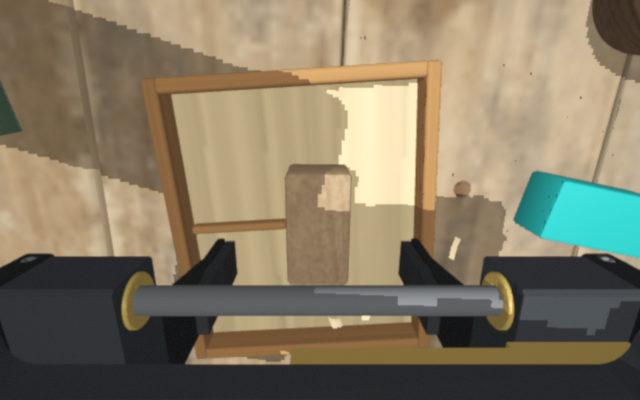

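```bash
python3 -m crank '[[[0,0.6,0,0,0.02,-0.0015,100],[0,0,0,0,0.015,0,100],[0,0,0,0,0.01,0,100],[0,0,0,0,0.003,0,100],[0,0,0,0,0,0,100]]]' 20;  python3 -m crank '[[[0,0,0,0,0,0,60],[0,0,0,0,0,0,35],[0,0,0,0,0,0,25],[0,0,0,0,0,0,25],[0,0,0,0,0,0,25]]]' 20; python3 -m crank '[[[0,0,0,0,0,0,25],[0,0,0,0,0,0,25],[0,0,0,0,0,0,25],[0,0,0,0,0,0,25],[0,0,0,0,0,0,25]]]' 20
```

```text
time: 30.8
position: [0.6401, -0.0183, 0.0294]
tool_rot: [0.505, -0.495, 0.495, -0.505]
ft_force: [-0.3, -0.6, -0.2]
grip_width: 0.0867
time: 31.42
position: [0.64, -0.0183, 0.0296]
tool_rot: [-0.505, 0.495, -0.495, 0.505]
ft_force: [-0.0, -0.2, 0.4]
grip_width: 0.0453
time: 32.05
position: [0.6401, -0.0183, 0.0296]
tool_rot: [-0.505, 0.495, -0.495, 0.505]
ft_force: [0.6, 0.4, 0.1]
grip_width: 0.0399
```

```bash
python3 -m crank '[[[0,0,0,0,-0.01,0,25],[0,0,0,0,-0.03,0,25],[0,0,0,0,-0.04,0,25],[0,0,0,0,-0.04,0,25],[0,0,0,0,-0.04,0,25]]]';  python3 -m crank '[[[0,8,0,0,-0.01,0,25],[0,7.8,0,0,0,0,25],[0,0,0,0,0,0,25],[0,0,0,0,0,0,25],[0,0,0,0,0,0,25]]]'; python3 -c "
from h import *
go(.4786,-.259,.0816,-.256);
c=robot.camera('top');print('cup rim far',[ray(c,u,.09) for u in [(455,147),(432,165),(478,165)]])"
```

```text
time: 32.67
position: [0.6389, -0.0181, 0.1911]
tool_rot: [0.505, -0.495, 0.494, -0.505]
ft_force: [0.2, -0.8, -1.2]
grip_width: 0.0399
time: 33.3
position: [0.6396, -0.0182, 0.1992]
tool_rot: [-0.433, 0.56, -0.559, 0.432]
ft_force: [0.3, -0.4, -0.0]
grip_width: 0.0397
t 33.3 pos [ 0.6396 -0.0182  0.1992] yaw -0.254 q [-0.2   0.58  1.42 -0.    1.14  0.05] grip 0.0397 ft [ 0.3 -0.4 -0. ]
turn [0.06 0.1  0.01] shift cur axes [ 0.2735  0.1177 -0.0951] shift after turn [ 0.2737  0.1176 -0.0948] | tool x in world [-0.253 -0.967 -0.   ]
cup rim far [array([ 0.71079218, -0.29076368,  0.09      ]), array([ 0.66775209, -0.23441989,  0.09      ]), array([ 0.66610367, -0.34193703,  0.09      ])]
```

```bash
python3 -m crank '[[[0,0,0,0.02,0,-0.008,25],[0,0,0,0.032,0,-0.011,25],[0,0,0,0.032,0,-0.011,25],[0,0,0,0.032,0,-0.011,25],[0,0,0,0.032,0,-0.011,25]]]';  python3 -m crank '[[[0,0,0,0.032,0,-0.011,25],[0,0,0,0.032,0,-0.011,25],[0,0,0,0.032,0,-0.011,25],[0,0,0,0.029,0,-0.01,25],[0,0,0,0,0,0,25]]]'; python3 -m crank '[[[0,0,0,0,0.02,0,25],[0,0,0,0,0.03,0,25],[0,0,0,0,0.03,0,25],[0,0,0,0,0.01,0,25],[0,0,0,0,0,0,25]]]';python3 -c "
from h import *
go(.4786,-.259,.0816,-.256);
wcam('pics/w12.png')
c=robot.camera('side');cv2.imwrite('pics/s12.png',cv2.resize(c['img'][170:340,190:390,::-1],None,fx=4,fy=3.5,interpolation=cv2.INTER_CUBIC))"
```

```text
time: 33.98
position: [0.5505, -0.1501, 0.1996]
tool_rot: [-0.433, 0.56, -0.56, 0.432]
ft_force: [0.1, -2.1, -0.7]
grip_width: 0.0397
time: 34.6
position: [0.4771, -0.2606, 0.1996]
tool_rot: [-0.432, 0.56, -0.56, 0.431]
ft_force: [0.8, 0.2, -0.5]
grip_width: 0.0401
time: 35.22
position: [0.4789, -0.2581, 0.1093]
tool_rot: [-0.432, 0.56, -0.559, 0.432]
ft_force: [0.6, 0.5, -0.4]
grip_width: 0.04
t 35.23 pos [ 0.4789 -0.2581  0.1093] yaw -0.255 q [-0.7   0.6   1.74  0.    0.8  -0.44] grip 0.04 ft [ 0.6  0.5 -0.4]
turn [ 0.06  0.06 -0.03] shift cur axes [ 0.001   0.0277 -0.    ] shift after turn [ 0.001   0.0277 -0.0001] | tool x in world [-0.253 -0.967 -0.   ]
```

View pics/w12.png

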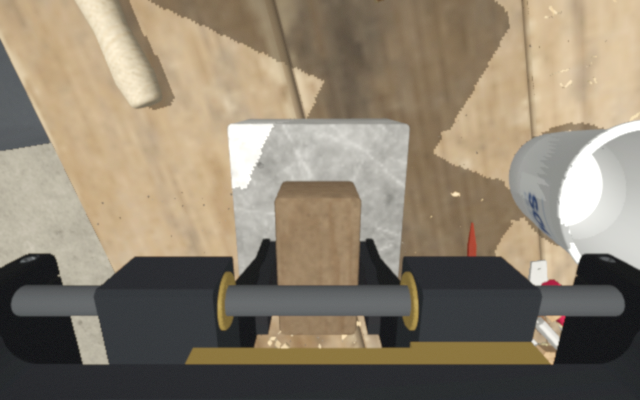

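View pics/s12.png

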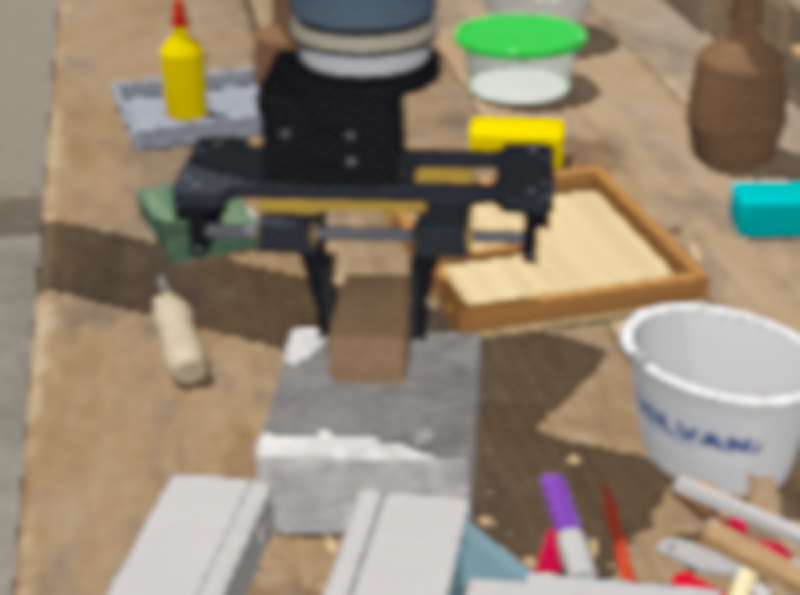

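Aligned with the block and level. Lowering onto the top face.

```bash
python3 -m crank '[[[0,0,0,0.001,0.014,0,25],[0,0,0,0,0.006,0,25],[0,0,0,0,0.004,0,25],[0,0,0,0,0.001,0,25],[0,0,0,0,0,0,25]]]';  python3 -m crank '[[[0,0,0,0,0.001,0,25],[0,0,0,0,0,0,25],[0,0,0,0,0,0,25],[0,0,0,0,0,0,25],[0,0,0,0,0,0,25]]]'; python3 -m crank '[[[0,0,0,0,0.001,0,25],[0,0,0,0,0,0,25],[0,0,0,0,0,0,25],[0,0,0,0,0,0,25],[0,0,0,0,0,0,25]]]'
```

```text
time: 35.95
position: [0.4789, -0.2595, 0.0845]
tool_rot: [0.432, -0.56, 0.56, -0.432]
ft_force: [0.3, -0.5, -1.0]
grip_width: 0.0396
time: 36.58
position: [0.4789, -0.2594, 0.0836]
tool_rot: [0.432, -0.56, 0.56, -0.432]
ft_force: [0.5, -0.2, -1.3]
grip_width: 0.0401
time: 37.2
position: [0.4789, -0.2594, 0.0826]
tool_rot: [0.432, -0.56, 0.56, -0.432]
ft_force: [-0.0, 0.8, -0.8]
grip_width: 0.0402
```

```bash
python3 -m crank '[[[0,0,0,0,0.001,0,25],[0,0,0,0,0,0,25],[0,0,0,0,0,0,25],[0,0,0,0,0,0,25],[0,0,0,0,0,0,25]]]';  python3 -m crank '[[[0,0,0,0,0.0005,0,25],[0,0,0,0,0,0,25],[0,0,0,0,0,0,50],[0,0,0,0,0,0,70],[0,0,0,0,0,0,100]]]'; python3 -m crank '[[[0,0,0,0,0,0,100],[0,0,0,0,-0.02,0,100],[0,0,0,0,-0.04,0,100],[0,0,0,0,-0.05,0,100],[0,0,0,0,-0.05,0,100]]]'; python3 -c "
from h import *
go(.4015,.3098,.24,np.pi/2)"
```

```text
time: 37.83
position: [0.4789, -0.2595, 0.0816]
tool_rot: [0.432, -0.56, 0.56, -0.432]
ft_force: [0.7, 0.2, -1.6]
grip_width: 0.0399
time: 38.45
position: [0.4788, -0.2594, 0.0808]
tool_rot: [-0.432, 0.56, -0.559, 0.432]
ft_force: [-0.7, -0.0, -0.4]
grip_width: 0.0559
time: 39.08
position: [0.4786, -0.2592, 0.2423]
tool_rot: [-0.432, 0.56, -0.559, 0.432]
ft_force: [0.8, -0.7, 0.2]
grip_width: 0.0867
t 39.08 pos [ 0.4786 -0.2592  0.2423] yaw -0.255 q [-0.7   0.4   1.62  0.    1.12 -0.45] grip 0.0867 ft [ 0.8 -0.7  0.2]
turn [4.000e-02 7.538e+01 1.000e-02] shift cur axes [-0.5311  0.0026 -0.2182] shift after turn [ 0.0771  0.0023 -0.569 ] | tool x in world [-1. -0. -0.]
```

```bash
python3 -m crank '[[[0,-10.46,0,0,0,0,100],[0,-10.46,0,0,0,0,100],[0,-10.46,0,0,0,0,100],[0,-10.46,0,0,0,0,100],[0,-10.46,0,0,0,0,100]]]';  python3 -m crank '[[[0,-10.46,0,0,0,0,100],[0,-10.46,0,0,0,0,100],[0,-10.46,0,0,0,0,100],[0,-10.46,0,0,0,0,100],[0,-10.46,0,0,0,0,100]]]'; python3 -c "
from h import *
go(.4015,.3098,.24,np.pi/2)"
```

```text
time: 39.7
position: [0.4786, -0.2592, 0.2409]
tool_rot: [-0.636, 0.31, -0.31, 0.636]
ft_force: [-0.1, -0.4, 0.5]
grip_width: 0.087
time: 40.33
position: [0.4787, -0.2593, 0.2409]
tool_rot: [-0.707, -0.002, 0.002, 0.707]
ft_force: [0.4, -0.1, -0.7]
grip_width: 0.0871
t 40.33 pos [ 0.4787 -0.2593  0.2409] yaw 1.576 q [-0.7   0.41  1.62  0.    1.11 -2.28] grip 0.0871 ft [ 0.4 -0.1 -0.7]
turn [-0.02  0.32 -0.02] shift cur axes [-0.074   0.0011  0.5695] shift after turn [-0.0772  0.0009  0.5691] | tool x in world [ 1. -0.  0.]
```

```bash
python3 -m crank '[[[0,0.3,0,-0.007,0,0.045,100],[0,0,0,-0.007,0,0.052,100],[0,0,0,-0.007,0,0.052,100],[0,0,0,-0.007,0,0.052,100],[0,0,0,-0.007,0,0.052,100]]]';  python3 -m crank '[[[0,0,0,-0.007,0,0.052,100],[0,0,0,-0.007,0,0.052,100],[0,0,0,-0.007,0,0.052,100],[0,0,0,-0.007,0,0.052,100],[0,0,0,-0.007,0,0.052,100]]]'; python3 -m crank '[[[0,0,0,-0.007,0,0.052,100],[0,0,0,0,0,0,100],[0,0,0,0,0,0,100],[0,0,0,0,0,0,100],[0,0,0,0,0,0,100]]]'; python3 -c "
from h import *
go(.4015,.3098,.07,np.pi/2)
wcam('pics/w13.png')
c=robot.camera('top');im=cv2.cvtColor(c['img'],cv2.COLOR_RGB2BGR);cv2.imwrite('pics/t13.png',cv2.resize(im[130:320,160:490],None,fx=2.4,fy=2.4,interpolation=cv2.INTER_CUBIC))"
```

```text
time: 40.95
position: [0.4446, -0.0047, 0.2411]
tool_rot: [-0.707, 0.002, -0.002, 0.707]
ft_force: [1.2, 0.6, 0.7]
grip_width: 0.0871
time: 41.58
position: [0.411, 0.2556, 0.2411]
tool_rot: [0.707, -0.002, 0.002, -0.707]
ft_force: [0.6, -0.7, -0.5]
grip_width: 0.0869
time: 42.2
position: [0.4052, 0.3048, 0.2411]
tool_rot: [0.707, -0.003, 0.003, -0.707]
ft_force: [-0.6, -0.2, -0.0]
grip_width: 0.0872
t 42.2 pos [0.4052 0.3048 0.2411] yaw 1.563 q [ 0.42  0.36  1.71 -0.    1.07 -1.14] grip 0.0872 ft [-0.6 -0.2 -0. ]
turn [ 0.01 -0.44 -0.01] shift cur axes [-0.0037  0.1711  0.005 ] shift after turn [-0.0037  0.1711  0.005 ] | tool x in world [ 1. -0.  0.]
```

View pics/t13.png

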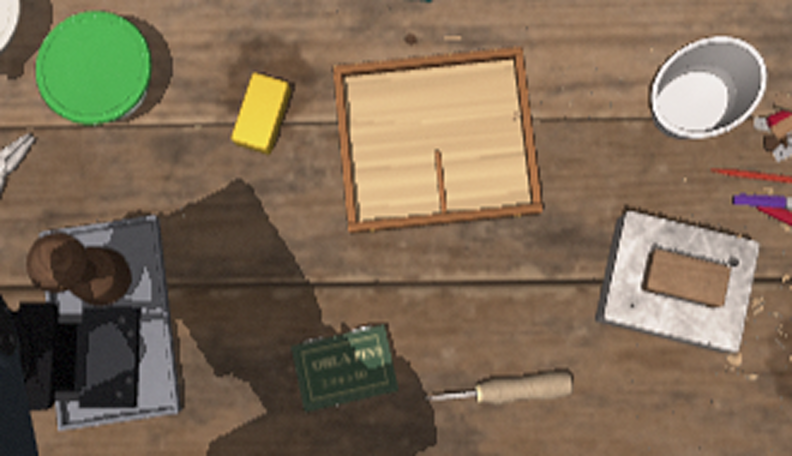

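View pics/w13.png

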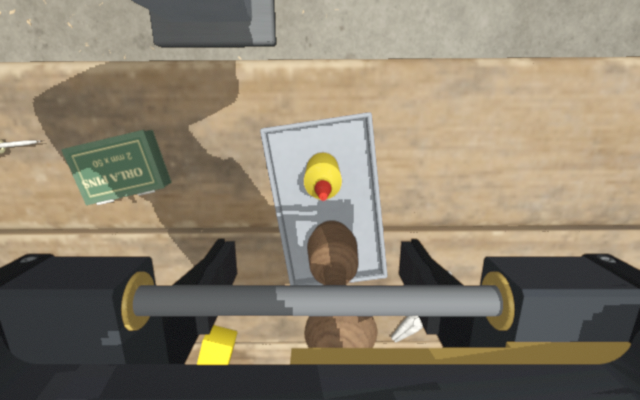

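```bash
python3 -m crank '[[[0,-0.4,0,-0.004,0.03,0.005,100],[0,0,0,0,0.04,0,100],[0,0,0,0,0.04,0,100],[0,0,0,0,0.04,0,100],[0,0,0,0,0.01,0,100]]]';  python3 -m crank '[[[0,0,0,0,0.005,0,100],[0,0,0,0,0,0,100],[0,0,0,0,0,0,100],[0,0,0,0,0,0,100],[0,0,0,0,0,0,100]]]'; python3 -c "
from h import *
go(.4015,.3098,.069,np.pi/2)
c=robot.camera('side');cv2.imwrite('pics/s14.png',cv2.resize(c['img'][100:240,180:330,::-1],None,fx=4,fy=4,interpolation=cv2.INTER_CUBIC))"
```

```text
time: 42.92
position: [0.3996, 0.3099, 0.0791]
tool_rot: [0.708, -0.001, -0.002, -0.706]
ft_force: [-0.7, -0.0, -0.2]
grip_width: 0.0872
time: 43.55
position: [0.4011, 0.3112, 0.0766]
tool_rot: [-0.707, -0.001, 0.0, 0.707]
ft_force: [0.7, 0.4, 0.2]
grip_width: 0.0871
t 43.55 pos [0.4011 0.3112 0.0766] yaw 1.572 q [ 0.44  0.62  1.85 -0.    0.67 -1.13] grip 0.0871 ft [0.7 0.4 0.2]
turn [-0.02  0.08  0.05] shift cur axes [ 0.0004  0.0076 -0.0014] shift after turn [ 0.0004  0.0076 -0.0014] | tool x in world [ 1. -0.  0.]
```

View pics/s14.png

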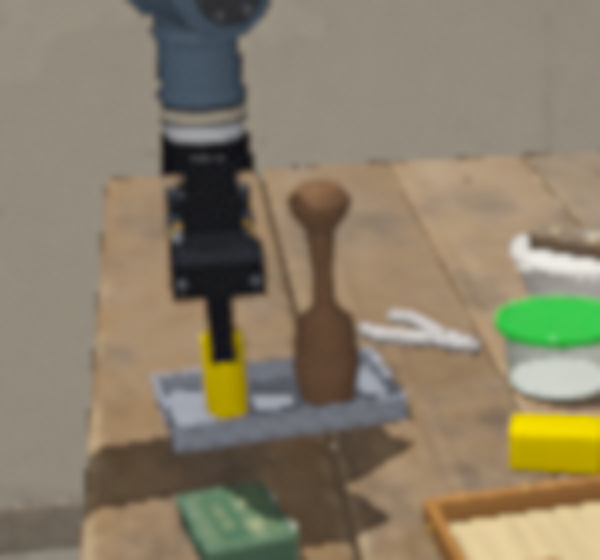

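```bash
python3 -m crank '[[[0,0,0,0,0.005,-0.0015,100],[0,0,0,0,0.002,0,100],[0,0,0,0,0,0,100],[0,0,0,0,0,0,100],[0,0,0,0,0,0,60]]]' 12;  python3 -m crank '[[[0,0,0,0,0,0,40],[0,0,0,0,0,0,20],[0,0,0,0,0,0,20],[0,0,0,0,0,0,20],[0,0,0,0,0,0,20]]]' 12;python3 -m crank '[[[0,0,0,0,0,0,20],[0,0,0,0,0,0,20],[0,0,0,0,0,0,20],[0,0,0,0,0,0,20],[0,0,0,0,0,0,20]]]' 12; python3 -m crank '[[[0,0,0,0,-0.01,0,20],[0,0,0,0,-0.02,0,20],[0,0,0,0,-0.03,0,20],[0,0,0,0,-0.03,0,20],[0,0,0,0,-0.02,0,20]]]'; python3 -c "
from h import *
go(.5855,.0165,.18,np.pi/2)
c=robot.camera('side');cv2.imwrite('pics/s15.png',cv2.resize(c['img'][60:240,180:330,::-1],None,fx=3.2,fy=3.2,interpolation=cv2.INTER_CUBIC))"
```

```text
time: 44.22
position: [0.4009, 0.3095, 0.0691]
tool_rot: [-0.707, -0.001, 0.0, 0.707]
ft_force: [-0.4, 0.0, 0.2]
grip_width: 0.0826
time: 44.85
position: [0.4008, 0.3095, 0.0691]
tool_rot: [-0.707, -0.0, 0.0, 0.707]
ft_force: [-0.7, 0.6, -0.1]
grip_width: 0.0373
time: 45.48
position: [0.4008, 0.3095, 0.069]
tool_rot: [0.707, 0.0, -0.0, -0.707]
ft_force: [0.1, -1.0, -0.1]
grip_width: 0.0372
time: 46.1
position: [0.4011, 0.3097, 0.1811]
tool_rot: [-0.707, -0.001, -0.0, 0.707]
ft_force: [0.4, -0.1, -1.1]
grip_width: 0.0368
t 46.1 pos [0.4011 0.3097 0.1811] yaw 1.572 q [ 0.44  0.44  1.78 -0.    0.92 -1.14] grip 0.0368 ft [ 0.4 -0.1 -1.1]
turn [-0.05  0.08  0.11] shift cur axes [ 0.184   0.0012 -0.2934] shift after turn [ 0.1844  0.0011 -0.2932] | tool x in world [ 1. -0.  0.]
```

View pics/s15.png

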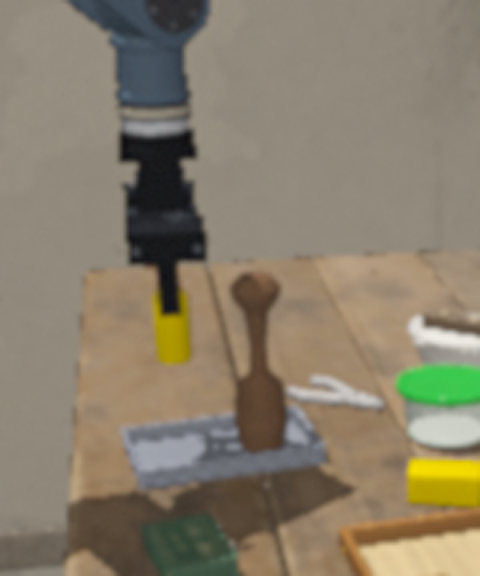

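```bash
python3 -m crank '[[[0,0,0,0,0,-0.02,20],[0,0,0,0,0,-0.035,20],[0,0,0,0,0,-0.035,20],[0,0,0,0,0,-0.035,20],[0,0,0,0,0,-0.035,20]]]';  python3 -m crank '[[[0,0,0,0.016,0,-0.03,20],[0,0,0,0.02,0,-0.03,20],[0,0,0,0.03,0,-0.02,20],[0,0,0,0.032,0,-0.02,20],[0,0,0,0.032,0,-0.013,20]]]';python3 -m crank '[[[0,0,0,0.032,0,-0.01,20],[0,0,0,0.022,0,-0.01,20],[0,0,0,0,0,0,20],[0,0,0,0,0,0,20],[0,0,0,0,0,0,20]]]'; python3 -c "
from h import *
go(.585,.0167,.0706,np.pi/2)"
```

```text
time: 46.78
position: [0.3995, 0.1474, 0.1781]
tool_rot: [0.707, -0.001, -0.001, -0.707]
ft_force: [0.6, -0.1, -0.4]
grip_width: 0.0374
time: 47.4
position: [0.5305, 0.0346, 0.1777]
tool_rot: [-0.707, 0.001, 0.001, 0.707]
ft_force: [-0.1, -0.7, -0.0]
grip_width: 0.037
time: 48.02
position: [0.5835, 0.0172, 0.1787]
tool_rot: [-0.707, 0.0, 0.001, 0.707]
ft_force: [0.3, 0.2, -0.7]
grip_width: 0.037
t 48.02 pos [0.5835 0.0172 0.1787] yaw 1.572 q [-0.16  0.54  1.59  0.    1.02 -1.73] grip 0.037 ft [ 0.3  0.2 -0.7]
turn [-0.02  0.1  -0.13] shift cur axes [ 0.0018  0.1081 -0.0005] shift after turn [ 0.0015  0.1081 -0.0005] | tool x in world [ 1. -0.  0.]
```

```bash
python3 -m crank '[[[0,0,0,0.0015,0.02,-0.0005,20],[0,0,0,0,0.03,0,20],[0,0,0,0,0.03,0,20],[0,0,0,0,0.015,0,20],[0,0,0,0,0.005,0,20]]]';  python3 -m crank '[[[0,0,0,0,0.004,0,20],[0,0,0,0,0,0,20],[0,0,0,0,0,0,20],[0,0,0,0,0,0,20],[0,0,0,0,0,0,20]]]';python3 -c "
from h import *
go(.585,.0167,.0706,np.pi/2)"
```

```text
time: 48.65
position: [0.5861, 0.0165, 0.0785]
tool_rot: [-0.707, -0.0, 0.001, 0.707]
ft_force: [0.8, 0.6, -0.5]
grip_width: 0.0375
time: 49.28
position: [0.5869, 0.0162, 0.0753]
tool_rot: [0.707, 0.001, -0.0, -0.707]
ft_force: [1.0, -0.1, -0.4]
grip_width: 0.0371
t 49.27 pos [0.5869 0.0162 0.0753] yaw 1.572 q [-0.16  0.69  1.65 -0.    0.8  -1.73] grip 0.0371 ft [ 1.  -0.1 -0.4]
turn [0.01 0.08 0.03] shift cur axes [-0.0019  0.0047  0.0005] shift after turn [-0.0019  0.0047  0.0005] | tool x in world [ 1. -0.  0.]
```

```bash
python3 -m crank '[[[0,0,0,-0.002,0.002,0.0005,20],[0,0,0,0,0.002,0,20],[0,0,0,0,0,0,20],[0,0,0,0,0,0,20],[0,0,0,0,0,0,20]]]';  python3 -m crank '[[[0,0,0,0,0.001,0,20],[0,0,0,0,0,0,20],[0,0,0,0,0,0,20],[0,0,0,0,0,0,20],[0,0,0,0,0,0,20]]]';  python3 -m crank '[[[0,0,0,0,0.001,0,20],[0,0,0,0,0,0,20],[0,0,0,0,0,0,20],[0,0,0,0,0,0,20],[0,0,0,0,0,0,20]]]'
```

```text
time: 49.9
position: [0.5848, 0.0167, 0.071]
tool_rot: [-0.707, -0.001, 0.0, 0.707]
ft_force: [0.1, 1.5, 1.3]
grip_width: 0.0376
time: 50.52
position: [0.5852, 0.0167, 0.071]
tool_rot: [0.707, 0.001, -0.0, -0.707]
ft_force: [-1.4, 0.0, 6.5]
grip_width: 0.037
time: 51.15
position: [0.5856, 0.0166, 0.0709]
tool_rot: [0.707, 0.001, 0.0, -0.707]
ft_force: [-1.7, 0.9, 10.6]
grip_width: 0.0371
```

Contact made. I'll back off a little, release and rise.

```bash
python3 -m crank '[[[0,0,0,0,-0.002,0,20],[0,0,0,0,0,0,20],[0,0,0,0,0,0,47],[0,0,0,0,0,0,60],[0,0,0,0,0,0,100]]]';  python3 -m crank '[[[0,0,0,0,0,0,100],[0,0,0,0,0,0,100],[0,0,0,0,-0.02,0,100],[0,0,0,0,-0.04,0,100],[0,0,0,0,-0.05,0,100]]]';  python3 -m crank '[[[0,0,0,0,-0.05,0,100],[0,0,0,0,-0.05,0,100],[0,0,0,-0.01,0,0.03,100],[0,0,0,-0.012,0,0.04,100],[0,0,0,-0.012,0,0.04,100]]]'; python3 -c "
from h import *
go(.4917,.3208,.28,np.pi/2)"
```

```text
time: 51.78
position: [0.5846, 0.0167, 0.0708]
tool_rot: [-0.707, -0.0, 0.001, 0.707]
ft_force: [0.9, 0.2, 0.4]
grip_width: 0.0537
time: 52.4
position: [0.5838, 0.0168, 0.1811]
tool_rot: [-0.707, 0.001, 0.001, 0.707]
ft_force: [0.4, -0.2, -0.0]
grip_width: 0.0864
time: 53.02
position: [0.55, 0.1276, 0.2813]
tool_rot: [-0.707, -0.0, 0.0, 0.707]
ft_force: [0.6, 0.4, 0.1]
grip_width: 0.087
t 53.02 pos [0.55   0.1276 0.2813] yaw 1.571 q [ 0.03  0.39  1.53  0.    1.23 -1.54] grip 0.087 ft [0.6 0.4 0.1]
turn [-0.01  0.03  0.02] shift cur axes [-0.0583  0.0013  0.1933] shift after turn [-0.0583  0.0013  0.1932] | tool x in world [ 1. -0.  0.]
```

```bash
python3 -m crank '[[[0,0,0,-0.012,0,0.04,100],[0,0,0,-0.012,0,0.04,100],[0,0,0,-0.012,0,0.04,100],[0,0,0,-0.012,0,0.04,100],[0,0,0,-0.01,0,0.033,100]]]';  python3 -m crank '[[[0,0,0,0,0,0,100],[0,0,0,0,0.02,0,100],[0,0,0,0,0.02,0,100],[0,0,0,0,0,0,100],[0,0,0,0,0,0,100]]]'; python3 -c "
from h import *
go(.4917,.3208,.1776,np.pi/2)
wcam('pics/w16.png')
c=robot.camera('top');im=cv2.cvtColor(c['img'],cv2.COLOR_RGB2BGR);cv2.imwrite('pics/t16.png',cv2.resize(im[145:235,290:400],None,fx=7,fy=6.6,interpolation=cv2.INTER_CUBIC))"
```

```text
time: 53.65
position: [0.4915, 0.321, 0.281]
tool_rot: [-0.707, -0.001, 0.001, 0.707]
ft_force: [0.1, 0.2, 0.9]
grip_width: 0.0871
time: 54.28
position: [0.493, 0.3191, 0.2417]
tool_rot: [-0.707, -0.001, -0.0, 0.707]
ft_force: [1.4, -0.5, 1.1]
grip_width: 0.0871
t 54.27 pos [0.493  0.3191 0.2417] yaw 1.571 q [ 0.38  0.46  1.52 -0.    1.16 -1.19] grip 0.0871 ft [ 1.4 -0.5  1.1]
turn [-0.01  0.03  0.05] shift cur axes [-0.0014  0.0641  0.0017] shift after turn [-0.0013  0.0641  0.0017] | tool x in world [ 1. -0.  0.]
```

View pics/w16.png

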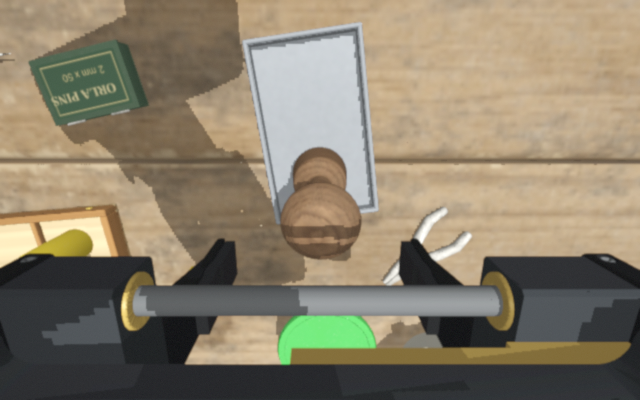

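View pics/t16.png

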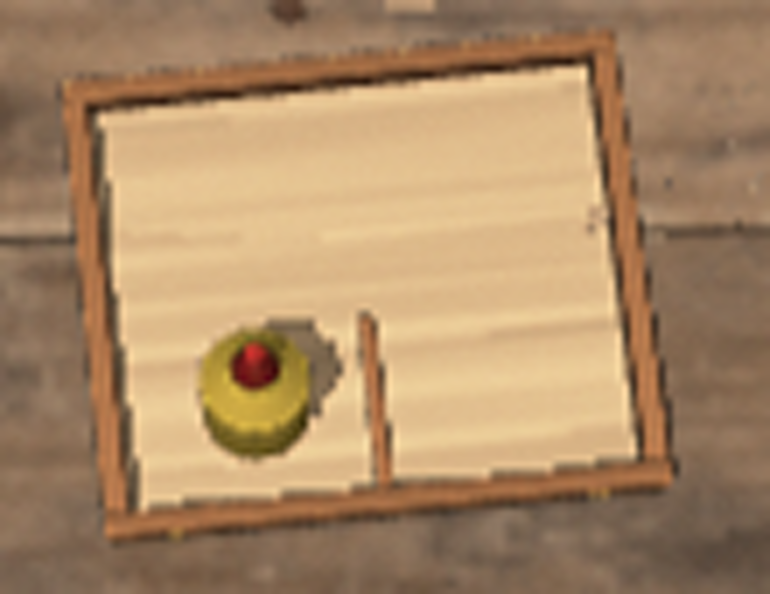

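```bash
python3 -m crank '[[[0,0,0,-0.001,0.015,0.001,100],[0,0,0,0,0.02,0,100],[0,0,0,0,0.02,0,100],[0,0,0,0,0.005,0,100],[0,0,0,0,0,0,100]]]' 30;  python3 -m crank '[[[0,0,0,0,0,0,100],[0,0,0,0,0,0,100],[0,0,0,0,0,0,100],[0,0,0,0,0,0,100],[0,0,0,0,0,0,100]]]'
```

```text
time: 55.0
position: [0.4912, 0.3206, 0.1807]
tool_rot: [0.707, 0.0, -0.001, -0.707]
ft_force: [-1.0, 0.3, 0.1]
grip_width: 0.0871
time: 55.62
position: [0.4913, 0.3206, 0.1811]
tool_rot: [-0.707, -0.0, 0.0, 0.707]
ft_force: [-0.4, 0.4, -0.7]
grip_width: 0.0871
```

```bash
python3 -m crank '[[[0,0,0,0,0.003,0,100],[0,0,0,0,0,0,70],[0,0,0,0,0,0,50],[0,0,0,0,0,0,30],[0,0,0,0,0,0,30]]]' 30;  python3 -m crank '[[[0,0,0,0,0,0,30],[0,0,0,0,0,0,30],[0,0,0,0,0,0,30],[0,0,0,0,0,0,30],[0,0,0,0,0,0,30]]]';python3 -m crank '[[[0,0,0,0,0,0,30],[0,0,0,0,-0.01,0,30],[0,0,0,0,-0.02,0,30],[0,0,0,0,-0.02,0,30],[0,0,0,0,0,0,30]]]'; python3 -c "
from h import *
go(.5935,-.0678,.33,np.pi/2)
c=robot.camera('side');cv2.imwrite('pics/s17.png',cv2.resize(c['img'][60:240,180:330,::-1],None,fx=3.2,fy=3.2,interpolation=cv2.INTER_CUBIC))"
```

```text
time: 56.25
position: [0.4913, 0.3206, 0.1781]
tool_rot: [-0.707, -0.001, 0.0, 0.707]
ft_force: [0.2, 0.7, 0.2]
grip_width: 0.0549
time: 56.88
position: [0.4914, 0.3207, 0.1781]
tool_rot: [-0.707, -0.001, 0.0, 0.707]
ft_force: [-1.2, 0.3, 1.5]
grip_width: 0.0504
time: 57.5
position: [0.4922, 0.3209, 0.2297]
tool_rot: [-0.707, -0.002, -0.001, 0.708]
ft_force: [0.2, -0.3, -3.3]
grip_width: 0.0504
t 57.5 pos [0.4922 0.3209 0.2297] yaw 1.572 q [ 0.39  0.48  1.53 -0.    1.13 -1.18] grip 0.0504 ft [ 0.2 -0.3 -3.3]
turn [-0.07  0.08  0.19] shift cur axes [ 0.1011 -0.1005 -0.3888] shift after turn [ 0.1013 -0.1003 -0.3887] | tool x in world [ 1. -0.  0.]
```

View pics/s17.png

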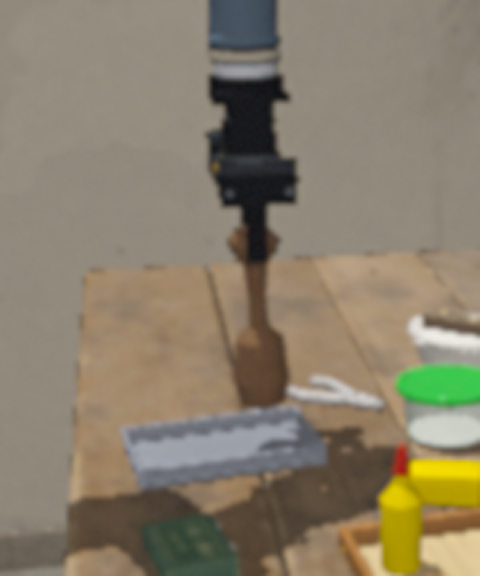

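```bash
python3 -m crank '[[[0,0,0,0,-0.025,0,30],[0,0,0,0,-0.03,0,30],[0,0,0,0,-0.03,0,30],[0,0,0,0,-0.02,0,30],[0,0,0,0.003,0,-0.012,30]]]'; python3 -m crank '[[[0,0,0,0.006,0,-0.022,30],[0,0,0,0.0085,0,-0.0325,30],[0,0,0,0.0085,0,-0.0325,30],[0,0,0,0.0085,0,-0.0325,30],[0,0,0,0.0085,0,-0.0325,30]]]';python3 -m crank '[[[0,0,0,0.0085,0,-0.0325,30],[0,0,0,0.0085,0,-0.0325,30],[0,0,0,0.0085,0,-0.0325,30],[0,0,0,0.0085,0,-0.0325,30],[0,0,0,0.0085,0,-0.0325,30]]]'; python3 -m crank '[[[0,0,0,0.0085,0,-0.0325,30],[0,0,0,0.006,0,-0.02,30],[0,0,0,0.003,0,-0.01,30],[0,0,0,0,0,0,30],[0,0,0,0,0,0,30]]]'
python3 -c "
from h import *
go(.5935,-.0678,.18,np.pi/2)"
```

```text
time: 58.18
position: [0.4945, 0.3089, 0.3334]
tool_rot: [-0.707, -0.002, 0.0, 0.707]
ft_force: [0.7, -0.7, -2.9]
grip_width: 0.0504
time: 58.8
position: [0.5335, 0.1546, 0.3306]
tool_rot: [0.707, -0.001, -0.002, -0.707]
ft_force: [0.0, 0.4, -2.5]
grip_width: 0.0505
time: 59.42
position: [0.576, -0.0076, 0.3305]
tool_rot: [-0.707, 0.001, 0.002, 0.707]
ft_force: [-0.4, -0.3, -3.4]
grip_width: 0.0506
time: 60.05
position: [0.5944, -0.0671, 0.3329]
tool_rot: [-0.707, -0.001, 0.001, 0.707]
ft_force: [-0.1, -0.2, -2.8]
grip_width: 0.0498
t 60.05 pos [ 0.5944 -0.0671  0.3329] yaw 1.573 q [-0.3   0.39  1.37  0.    1.38 -1.87] grip 0.0498 ft [-0.1 -0.2 -2.8]
turn [-0.05  0.14 -0.04] shift cur axes [-0.0008  0.1529 -0.0008] shift after turn [-0.0009  0.1529 -0.0007] | tool x in world [ 1. -0.  0.]
```

```bash
python3 -m crank '[[[0,0,0,-0.001,0.02,-0.001,30],[0,0,0,0,0.03,0,30],[0,0,0,0,0.03,0,30],[0,0,0,0,0.03,0,30],[0,0,0,0,0.025,0,30]]]'; python3 -m crank '[[[0,0,0,0,0.008,0,30],[0,0,0,0,0.003,0,30],[0,0,0,0,0,0,30],[0,0,0,0,0,0,30],[0,0,0,0,0,0,30]]]'
python3 -c "
from h import *
go(.5935,-.0678,.18,np.pi/2)
c=robot.camera('side');cv2.imwrite('pics/s18.png',cv2.resize(c['img'][140:280,260:400,::-1],None,fx=4,fy=4,interpolation=cv2.INTER_CUBIC))"
```

```text
time: 60.68
position: [0.5935, -0.0678, 0.1972]
tool_rot: [-0.707, -0.001, 0.001, 0.707]
ft_force: [-0.3, 0.2, -2.5]
grip_width: 0.0505
time: 61.3
position: [0.5942, -0.0694, 0.1878]
tool_rot: [0.707, 0.001, 0.0, -0.707]
ft_force: [-0.1, 0.7, -2.1]
grip_width: 0.0499
t 61.3 pos [ 0.5942 -0.0694  0.1878] yaw 1.572 q [-0.3   0.54  1.55 -0.    1.05 -1.87] grip 0.0499 ft [-0.1  0.7 -2.1]
turn [0.03 0.07 0.08] shift cur axes [-0.0007  0.0078  0.0016] shift after turn [-0.0007  0.0078  0.0016] | tool x in world [ 1. -0.  0.]
```

View pics/s18.png

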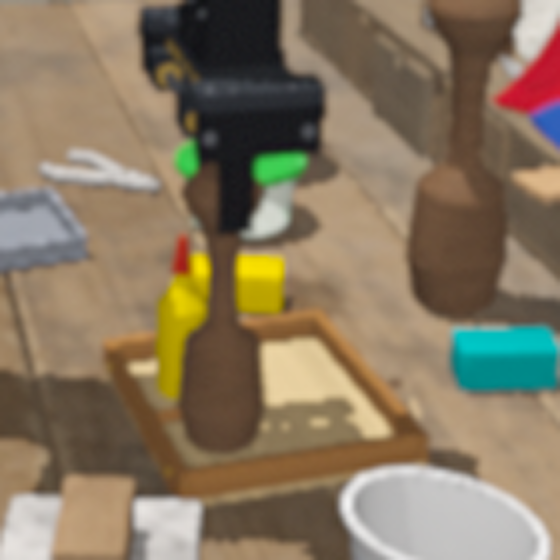

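```bash
python3 -m crank '[[[0,0,0,-0.001,0.004,0.0015,30],[0,0,0,0,0.003,0,30],[0,0,0,0,0,0,30],[0,0,0,0,0,0,30],[0,0,0,0,0,0,30]]]'; python3 -m crank '[[[0,0,0,0,0.001,0,30],[0,0,0,0,0,0,30],[0,0,0,0,0,0,30],[0,0,0,0,0,0,30],[0,0,0,0,0,0,30]]]'
```

```text
time: 61.98
position: [0.5929, -0.0677, 0.1801]
tool_rot: [-0.707, -0.001, 0.0, 0.707]
ft_force: [0.2, 0.7, 0.3]
grip_width: 0.0502
time: 62.6
position: [0.5935, -0.0679, 0.1801]
tool_rot: [0.707, 0.001, 0.0, -0.707]
ft_force: [-0.1, -0.1, 5.4]
grip_width: 0.0505
```

Seated. Release, rise and retreat.

```bash
python3 -m crank '[[[0,0,0,0,-0.001,0,30],[0,0,0,0,0,0,63],[0,0,0,0,0,0,75],[0,0,0,0,0,0,100],[0,0,0,0,0,0,100]]]'; python3 -m crank '[[[0,0,0,0,0,0,100],[0,0,0,0,-0.02,0,100],[0,0,0,0,-0.04,0,100],[0,0,0,0,-0.05,0,100],[0,0,0,0,-0.05,0,100]]]'; python3 -m crank '[[[0,0,0,-0.01,0,0.05,100],[0,0,0,-0.01,0,0.05,100],[0,0,0,-0.01,0,0.05,100],[0,0,0,-0.01,0,0.05,100],[0,0,0,-0.01,0,0.05,100]]]'; python3 -m crank '[[[0,0,0,-0.02,0,0.05,100],[0,0,0,-0.02,0,0.05,100],[0,0,0,0,0,0,100],[0,0,0,0,0,0,100],[0,0,0,0,0,0,100]]]'
python3 -c "
from h import *
c=robot.camera('top');im=cv2.cvtColor(c['img'],cv2.COLOR_RGB2BGR);cv2.imwrite('pics/t20.png',im)
cv2.imwrite('pics/t20a.png',cv2.resize(im[145:235,290:400],None,fx=7,fy=6.6,interpolation=cv2.INTER_CUBIC));cv2.imwrite('pics/t20b.png',cv2.resize(im[205:310,275:485],None,fx=3.8,fy=3.8,interpolation=cv2.INTER_CUBIC))
c=robot.camera('side');cv2.imwrite('pics/s20.png',cv2.resize(c['img'][140:300,220:400,::-1],None,fx=3.6,fy=3.6,interpolation=cv2.INTER_CUBIC))"
```

```text
time: 63.22
position: [0.5928, -0.0678, 0.1799]
tool_rot: [0.707, 0.0, -0.001, -0.707]
ft_force: [0.4, -0.4, 0.2]
grip_width: 0.0765
time: 63.85
position: [0.5926, -0.0677, 0.3414]
tool_rot: [-0.707, -0.0, 0.001, 0.707]
ft_force: [0.9, -0.5, -0.6]
grip_width: 0.0869
time: 64.47
position: [0.542, 0.1837, 0.3401]
tool_rot: [-0.707, -0.001, 0.0, 0.707]
ft_force: [0.4, -0.1, 0.9]
grip_width: 0.0873
time: 65.1
position: [0.503, 0.281, 0.34]
tool_rot: [0.707, -0.0, 0.0, -0.707]
ft_force: [0.0, -0.0, -0.4]
grip_width: 0.0871
```

View pics/t20a.png

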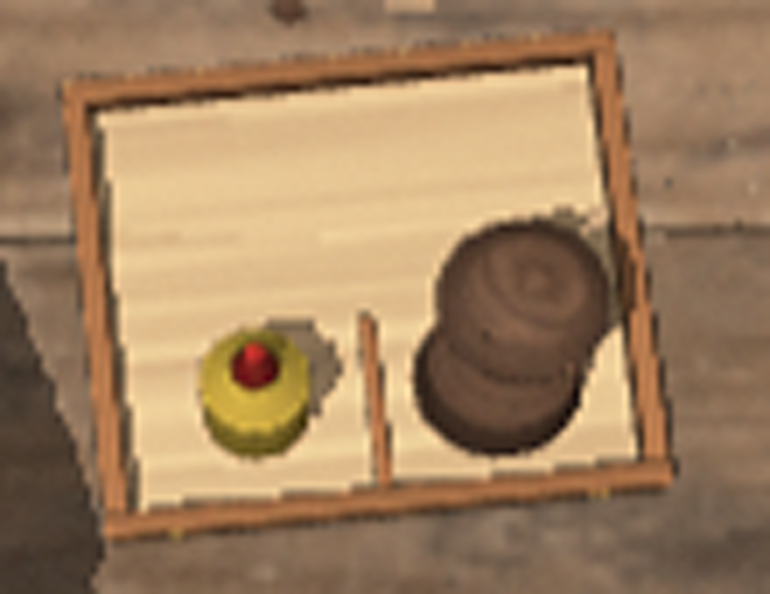

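View pics/t20b.png

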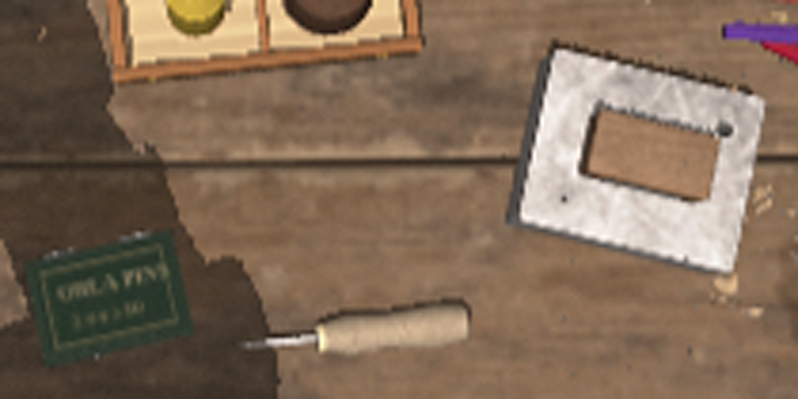

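View pics/s20.png

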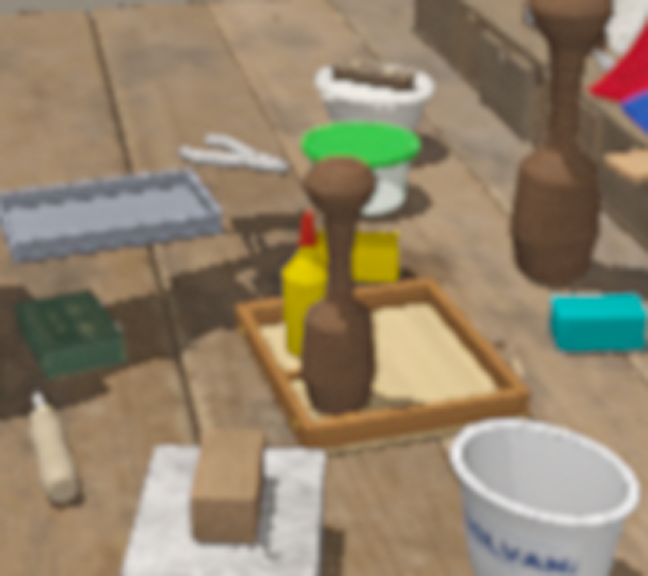

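```bash
python3 -c "
from h import *
c=robot.camera('top')
c3=lambda a:(np.array(a)+.5)/3.8+[275,205]-.5
print(rect(c,c3([(601,106),(720,134),(708,201),(584,171)]),.04,.075,.092),'steel .4786 -.2591 -.256')
print(robot.get_obs()['ft_force']);print(robot.hand_in())"
```

```text
(array([ 0.4791888 , -0.25773882, -0.2522685 ]), np.float64(0.6888866531780309)) steel .4786 -.2591 -.256
[ 0.37029445  0.0820482  -0.19238629]
the job is handed in; nothing more can be done
None
```

The job is done and handed in at about 65 s; `hand_in()` gives no verdict, so the result rests on my own checks. I stood the burnisher and then the glue bottle upright in the grey tray and laid the brown stamp block on the steel block. I then put the glue bottle and the burnisher back in the caddy.

What the last pictures showed:
- **Stamp block:** its centre is about 1.5 mm from the middle of the steel top, with its length within about 0.004 rad of the block's, lying flat.
- **Burnisher and glue bottle:** both are upright. In the last top view each matches its starting picture to within about 1 mm.
- **Tin and awl:** neither has moved by eye; I did not measure them again.
- **Arm:** it is clear of everything, and the force reading is only noise.

One measurement disagreed. In the first picture, the burnisher's head and foot put its centre about 5 mm apart in x. I took a value in between, and a closer wrist view of the foot fitted it. No check failed.

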